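# Show the probe's red ring to the bench camera in an inspection mirror

## Robot

A 7-joint arm with a two-finger parallel gripper is mounted at the origin on the work surface. World frame = base frame: x ahead of the robot, y to its left, z up, the work surface at z = 0. Lengths are in m, angles in rad, forces in N, time in s.
With the tool pointing down it reaches from about 0.425 to 1.025 m from the base axis. Payload 3.6 kg.
Tool frame: the origin (TCP) lies at the very end of the fingers, on their centre line; the grasp point (between the pads) lies 19 mm behind it; z points along the fingers, x is the direction in which the jaws open and shut, and the axes are right-handed (so a half turn about z gives the same grasp; the last joint's range is limited). The gripper opens to 85 mm and grips with 20 to 120 N. Pads are 22 mm wide; open, the fingers measure 114 mm over their backs; the gripper's body (76 mm by 85 mm) begins 54 mm behind the grasp point. The pads swing forward as they close: fully open they stand 13 mm farther back than shut.
Start: joints at [1.161, 0.591, 0.048, 1.609, -0.033, 0.943, -0.034], TCP at [0.225, -0.689, 0.231] pointing down, gripper open.
Joint ranges: [-2.69, 2.69], [-0.47, 2.24], [-1.27, 1.36], [0.19, 2.51], [-1.53, 4.68], [0.08, 2.07], [-3.09, 3.09]. Speed limits (rad/s): [2.57, 2.57, 3.14, 3.14, 3.14, 3.14, 3.14].

## Interface

Orientations are given as a rotation vector (axis times angle).
In Python, from rig import bot, imaging, ticket gives the robot as it stands.
- The arm moves only by the tool move_arm, never from a script. Its argument "increments" is a list that holds one entry, the list of rows, each a list of 4 numbers: the shift along the tool's x, y, z in cm, then the turn about the tool's z in degrees. In form: [[[tx, ty, tz, turn], ...]]. A call has 1 to 5 rows; each row shifts and turns the commanded pose from where the row before left it, along the tool's axes as they then stand; what a row does not reach is not made up. A row lasts 1/10 s, in which the tool goes at most 50 mm and 8.59 degrees, less where a joint would pass 70% of its speed; a pose out of reach is approached as far as the arm can. A call with a gripper value outside its range is refused whole. "claw" is the opening, from 0 (shut) to 1 (fully open), set as the call begins (left out, the last holds). The fingers move at their own pace and stop on an object; "newtons" is the grip in N (left out, the last holds). Time passes only in rows, so rows that do not move let the fingers close. It gives the time, the measured TCP pose, the force and the opening at its end, in the units of the state.
- bot.state(): the state, without advancing time (a new reading comes with each control period).
- imaging.camera(name): name is "scene" or "top"; returns the picture (480x640x3 uint8, red, green, blue); there is no depth.
- imaging.camera_params(name): a dict with "fx", "fy", "cx", "cy" (pixels), "extrinsics" (4x4, takes a point from camera to world coordinates). Camera axes: x right, y up, looking along -z (the intrinsics and any distortion apply to the point x, -y, -z); pixel columns grow to the right and rows downward; lengths in m; the calibration is good to about 2 mm. A picture is of the moment at which its call begins. camera_params takes no time and is no camera call.
- ticket.hand_in(): hands the job in, once; it reports no verdict.
The state is a dict: "t": time; "q": joint angles; "qvel": joint speeds; "joint_torque": joint torques, N m; "tool_pos": TCP position; "tool_rot": TCP orientation; "force": force on the tool from outside, world axes, zero at the start; "torque": the same for the moment, N m; "width": finger opening in m.
Only numpy, scipy, OpenCV 4.12 (cv2) and the standard library are available. Lean on these libraries where they do the work, as an engineer would, in place of code of your own. Each camera call takes 0.05 s, during which the arm holds its last target. There are 200 camera calls.

## Task

The sampling unit's probe is to be checked from below: first turn the wash-pump knob back until its pointer stands at the red zero mark, so that nothing drips. Then take the inspection mirror from its rest and hold it, glass up, at the spot below the probe where the bench camera is aimed, angled so that the camera sees the red ring on the underside of the probe's collar in the middle of the glass; do not bump the probe or the camera, and leave the other things on the bench where they are. The job ends while you hold: finish with the mirror kept still in the gripper at that angle, touching nothing else.

Things in the scene. Friction and masses are not known exactly. Their poses are not given: they have to be found in the camera images.
- sampler: white sampling unit fixed on the bench: a box 220 x 220 mm, flat deck 90 mm above the bench; origin on the bench, x to the rear, y to the probe's side, z up; box from x -110 to 110, y -120 to 100 mm (pump head 12 mm out of the -x face). A foot plate 12 mm thick (x -60 to 110, y 90 to 290 mm) lies below the probe, else the space under the probe is free
- carriage (a point): centre of the probe's carriage (46 x 50 mm, 50 mm high), 270 mm above the bench, straight above the probe, axes as the sampler; an arm 34 mm wide, 26 mm high joins it along -y to the tower (44 x 50 mm, centred 140 mm away at -y, 329 mm high) on the sampler's deck
- probe: the probe with its rinse collar, hanging from the carriage: origin on the bench plane straight below it, z up. Neck 14 mm across, collar 33 mm across from z 202 to 217 mm, steel needle 3 mm across ending at z 194 mm. Fragile
- red_ring (a point): centre of the red ring (33 mm across) on the underside of the probe's collar, which faces straight down, 202 mm above the bench
- pump_knob (a joint): angle of the black wash-pump knob on the sampler's deck, rad: 0 = white pointer at the red zero mark (pointer towards the sampler's -x); grows clockwise seen from above (forward), negative is reverse; stops at -1.0 and 2.8. Stays where it is left; friction about 0.04 N m
- knob_grip (a point): on the knob's vertical axis at the height to grip, 115 mm above the bench (24 mm above the dial). The finger bar is 44 mm long, 13 mm wide, from 8 to 36 mm above the dial; the point's x axis runs along the bar, the white pointer is on its -x end. The round skirt below it is 52 mm across, 8 mm high
- bench_camera: fixed black bench camera on a stand (round foot 84 mm across, rod 12 mm, 314 mm high). Origin on the bench straight below the probe, z up; the rod stands at y 320 mm in this frame, the camera (44 mm cube with lens) between y 255 and 325 mm, 260 to 350 mm high. Its bearing round the probe differs each time
- camera_lens (a point): on the camera's optical axis 300 mm from the aim spot, just at the front of the lens; its z axis is the reverse of the viewing direction (it points from the aim spot to the camera, up and backwards at 30 degrees above level)
- aim_spot (a point): the spot the camera is aimed at, straight below the red ring, 67 mm lower (135 mm above the bench). Its z axis is the direction in which the glass must face there for the camera to see the ring: half way between straight up (to the ring) and the direction to the lens, so 30 degrees off vertical, leaning towards the camera
- mirror_rest: fixed rest for the mirror: aluminium strip 135 x 42 mm, 6 mm thick, with two blue saddles 10 mm thick at x -52 and 55 mm in which the handle lies, held from the sides by cheeks up to 43 mm high; origin on the bench, x along the handle
- mirror: inspection mirror, 130 g: black square handle 130 mm long, 14 x 14 mm, centred on the origin along x (origin at its underside), thin steel stem towards +x, then a flat rectangular head 70 (x) x 58 (y) x 6 mm centred at x 155 mm, its glass facing +z. In the rest it lies level with the glass up, handle underside 35 mm above the bench; lift it straight up
- mirror_grip (a point): middle of the handle, 7 mm above its underside, about midway between the two saddles; 97 mm of handle between them is free to grip across (along the mirror's y), axes as the mirror
- mirror_face (a point): centre of the glass (66 x 54 mm), 155 mm from the grip along the handle and 4 mm higher; z is the direction that the glass faces, x away from the handle
- tube_rack: loose white tube rack with capped blood tubes, 120 x 56 mm, 105 mm high; origin at the centre of its underside; leave alone
- date_stamp: loose blue date stamp, 46 x 34 mm, 48 mm high; origin at the centre of its underside; leave alone
- computer_mouse: loose black computer mouse, 105 x 60 mm, 35 mm high; origin at the centre of its underside; leave alone
- reagent_bottle: loose amber reagent bottle with a blue cap, 64 mm across, 130 mm high; origin at the centre of its underside; leave alone
- specimen_cup: loose clear specimen cup with a yellow lid, 60 mm across, 65 mm high; origin at the centre of its underside; leave alone
- tip_box: loose blue box of pipette tips, 120 x 85 mm, 65 mm high; origin at the centre of its underside; leave alone
Things that resemble listed ones, but are neither listed nor needed, are in the scene too. Of the things that look like the mirror_rest, take the one that is farthest from the robot's base at the start.

How it is judged:
By the outcome, as a careful person would: the job done as asked, in the order asked, and still so for the second after the job is handed in, while the arm keeps its last pose, push and grip.
It also fails if it takes over 64 s, if anything falls off the work surface, if the arm or the gripper's body presses on something with over 40 N, if the wrist force passes 120 N, or if a joint passes its speed limit or range.

## Working session

There is one attempt and no reset: what is moved stays moved. The work goes in short steps, Python scripts to look and compute and a tool call to move; the robot and the scene stay as the last step left them, time stands still between calls to the robot, and variables do not carry over. Pictures are saved under pics/ and viewed, about 8 in all and at most 12, crops included, and the job is handed in when it is done.

Besides the shell and the picture viewer there is one more tool, called after "Call:" as name(argument=value, ...) on one line, values as JSON. move_arm: Moves the arm, as the interface text tells. Its arguments: {"type":"object","properties":{"increments":{"type":"array","items":{"type":"array","items":{"type":"array","items":{"type":"number"}}}},"claw":{"type":"number"},"newtons":{"type":"number"}},"required":["increments"]}

```bash
ls; mkdir -p pics; python3 - <<'E'
from rig import bot, imaging
import cv2
for n in ("scene","top"):
    p=imaging.camera_params(n); print(n,p)
    cv2.imwrite(f"pics/{n}0.png",imaging.camera(n)[:,:,::-1])
print(bot.state())
E
```

```text
pics
scene {'fx': 475.37348774367626, 'fy': 475.37348774367626, 'cx': 313.8646466526093, 'cy': 250.352115666439, 'extrinsics': array([[-0.61399701, -0.46304934,  0.63921279,  1.25377262],
       [ 0.78929403, -0.36507386,  0.49369626,  0.52660413],
       [ 0.00475415,  0.80765487,  0.58963634,  0.88213955],
       [ 0.        ,  0.        ,  0.        ,  1.        ]])}
top {'fx': 438.37781376568984, 'fy': 438.37781376568984, 'cx': 312.11919542421947, 'cy': 241.9396654813054, 'extrinsics': array([[ 0.02673343,  0.99577703, -0.08782617,  0.40024586],
       [-0.99938159,  0.02863067,  0.0204138 , -0.03789743],
       [ 0.02284212,  0.08722613,  0.99592662,  1.58850949],
       [ 0.        ,  0.        ,  0.        ,  1.        ]])}
{'t': 0.1, 'q': array([ 1.16150752,  0.59205176,  0.04830244,  1.60971118, -0.03331108,
        0.94271889, -0.03372811]), 'qvel': array([ 0.00094966, -0.00151583, -0.00031536, -0.00177413, -0.00020306,
       -0.00022125,  0.00087606]), 'joint_torque': array([ 4.26524493e-03, -5.49999118e+01,  1.55290525e+00, -1.98825091e+01,
        9.64164647e-03,  3.82043872e-03, -5.50892963e-06]), 'tool_pos': array([ 0.22493608, -0.6884213 ,  0.2302312 ]), 'tool_rot': array([-2.54222891,  1.84378388,  0.00274495]), 'force': array([ 0.42493666, -0.4083715 , -0.06339805]), 'torque': array([-0.02793286,  0.03766234, -0.00087619]), 'width': 0.08546464795462214}
```

View pics/top0.png

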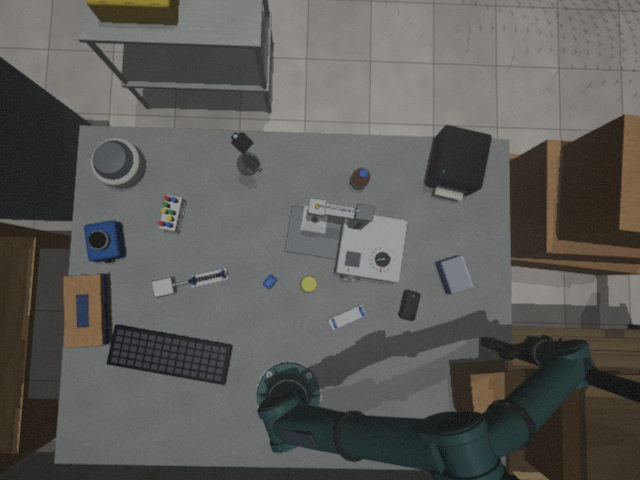

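View pics/scene0.png

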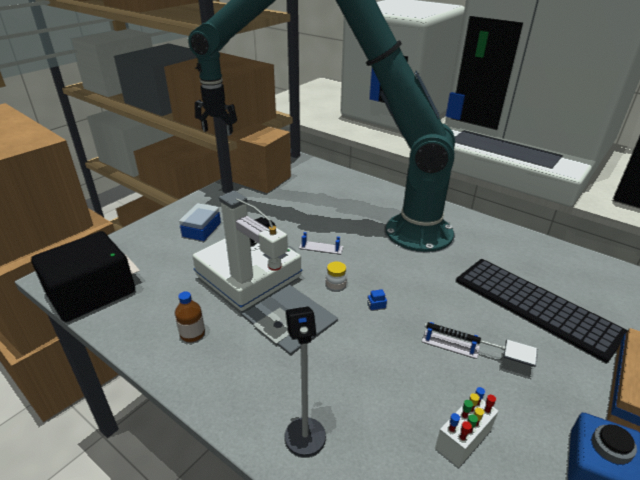

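Top view: the robot's base is at about (290,385). Two rests with blue saddles: one is empty at (348,317), near the base. The other holds the mirror at (208,278) and is farther from the base, so it is the one meant. The sampler is at (370,248), with the knob at (382,260), the probe carriage at about (315,215) and the bench camera at (242,150). I'll confirm the rest in an enlarged crop.

```bash
python3 - <<'E'
import cv2,numpy as np
t=cv2.imread("pics/top0.png");s=cv2.imread("pics/scene0.png")
def c(im,x,y,w,h,f): return cv2.resize(im[y:y+h,x:x+w],None,fx=f,fy=f,interpolation=cv2.INTER_CUBIC)
a=c(t,280,190,133,100,3*1)
A=cv2.resize(t[190:290,280:413],(400,300),interpolation=cv2.INTER_CUBIC)
B=cv2.resize(t[250:310,145:225+5],(400,300),interpolation=cv2.INTER_CUBIC)
B=cv2.resize(t[246:312,147:235],(400,300),interpolation=cv2.INTER_CUBIC)
C=cv2.resize(s[190:310,190:350],(400,300),interpolation=cv2.INTER_CUBIC)
D=cv2.resize(s[303:393,420:540],(400,300),interpolation=cv2.INTER_CUBIC)
cv2.imwrite("pics/m1.png",np.vstack([np.hstack([A,B]),np.hstack([C,D])]))
E
```

```text
(no output)
```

View pics/m1.png

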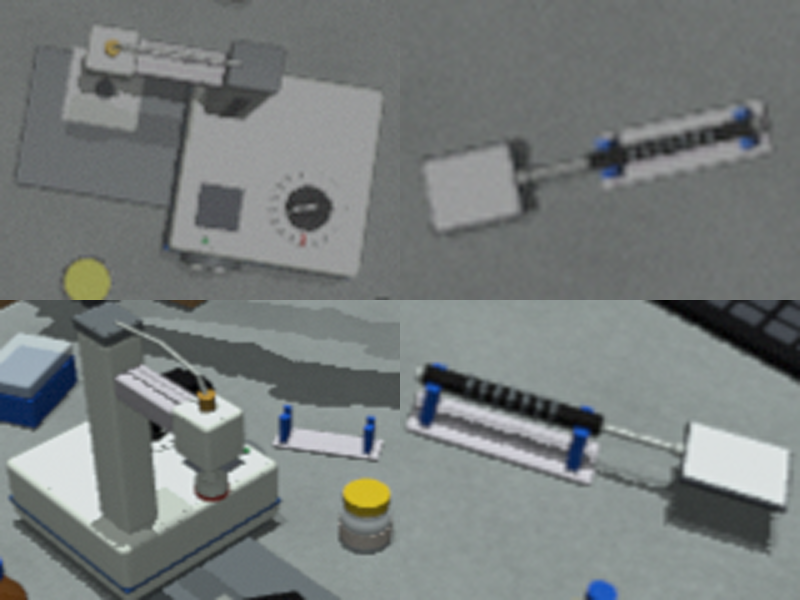

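The crops confirm it: the rest holding the mirror has both blue saddles, and its head points to image left (+y). The other rest is empty. The knob pointer points to image left and the red zero mark is at crop (302,240), so the angle is about +1.4 rad. Next come the measurements.

```bash
cat > h.py <<'E'
import numpy as np,cv2
from rig import imaging
def P(n): return imaging.camera_params(n)
def ray(n,u,v):
    p=P(n);E=p["extrinsics"]
    d=E[:3,:3]@np.array([(u-p["cx"])/p["fx"],-(v-p["cy"])/p["fy"],-1.]);return E[:3,3],d/np.linalg.norm(d)
def onz(n,u,v,z):
    o,d=ray(n,u,v);return o+d*(z-o[2])/d[2]
def tri(a,b):
    (o1,d1),(o2,d2)=ray("top",*a),ray("scene",*b)
    s=np.linalg.lstsq(np.c_[d1,-d2],o2-o1,rcond=None)[0];x,y=o1+s[0]*d1,o2+s[1]*d2
    return (x+y)/2,np.linalg.norm(x-y)
def proj(n,X):
    p=P(n);E=p["extrinsics"];c=E[:3,:3].T@(np.asarray(X)-E[:3,3]);return np.array([p["cx"]-p["fx"]*c[0]/c[2],p["cy"]+p["fy"]*c[1]/c[2]])
def cen(mask,x,y,w,h):
    m=np.zeros_like(mask);m[y:y+h,x:x+w]=mask[y:y+h,x:x+w]
    k,l,s,c=cv2.connectedComponentsWithStats(m.astype(np.uint8))
    i=1+np.argmax(s[1:,4]);return c[i],s[i],l==i
E
python3 - <<'E'
from h import *
t=cv2.imread("pics/top0.png");s=cv2.imread("pics/scene0.png")
hs=lambda i:cv2.cvtColor(i,cv2.COLOR_BGR2HSV)
T,S=hs(t),hs(s); deg=np.degrees
A=lambda u,v:(280+u*133/400,190+v/3)
# deck: bright mask -> rect
m=(T[...,2]>125)&(T[...,1]<60)
c,st,l=cen(m,336,200,75,85); print("deck",c,st)
cn=max(cv2.findContours(l.astype(np.uint8),0,2)[0],key=cv2.contourArea); print("rect",cv2.minAreaRect(cn))
for q in [(382,91),(357,274),(168,247)]: print("corner",onz("top",*A(*q),.09).round(4))
# knob skirt
c,st,l=cen(T[...,2]<80,370,245,25,28);print("knob",c,st,onz("top",*c,.105).round(4))
red=(((T[...,0]<10)|(T[...,0]>170))&(T[...,1]>90)); c,st,l=cen(red,365,255,30,30);print("zero",c,st,onz("top",*c,.091).round(4))
# ring scene
red=(((S[...,0]<10)|(S[...,0]>170))&(S[...,1]>90)); c,st,l=cen(red,255,255,40,30);print("ring",c,st,onz("scene",*c,.202).round(4))
# mirror head, handle
c,st,l=cen((T[...,2]>120)&(T[...,1]<60),148,270,30,30);print("headtop",c,st,onz("top",*c,.046).round(4))
cn=cv2.findContours(l.astype(np.uint8),0,2)[0][0];print(cv2.minAreaRect(cn))
c,st,l=cen((S[...,2]>120)&(S[...,1]<60),500,335,40,35);print("headsc",c,st,onz("scene",*c,.046).round(4))
blue=(T[...,0]>105)&(T[...,0]<130)&(T[...,1]>130)
for b in [(185,270,25,22),(210,262,25,22)]:
  m=np.zeros_like(blue);x,y,w,h=b;m[y:y+h,x:x+w]=blue[y:y+h,x:x+w];v,u=np.nonzero(m);c=(u.mean(),v.mean());print("saddle",c,len(u),onz("top",*c,.04).round(4))
# camera foot
for q in [(248,163)]: print("foot~",onz("top",*q,0).round(4))
d=(T[...,2]<70);c,st,l=cen(d,232,148,32,32);print("footmask",c,st,onz("top",*c,.01))
d=(S[...,2]<80);c,st,l=cen(d,280,418,50,38);print("footsc",c,st,onz("scene",*c,.005))
# edge of bench far
print("edge",onz("top",300,128,0).round(3),onz("top",510,250,0).round(3))
E
```

```text
deck [374.6805153  247.62673108] [ 337  215   71   68 3105]
rect ((372.127197265625, 246.17340087890625), (63.10373306274414, 63.25579833984375), 8.746162414550781)
corner [ 0.617  -0.3953  0.09  ]
corner [ 0.4057 -0.3684  0.09  ]
corner [ 0.4305 -0.1525  0.09  ]
knob [382.19148936 259.0141844 ] [375 252  15  15 141] [ 0.4797 -0.308   0.105 ]Traceback (most recent call last):
  File "<stdin>", line 13, in <module>
  File "h.py", line 18, in cen
    i=1+np.argmax(s[1:,4]);return c[i],s[i],l==i
        ~~~~~~~~~^^^^^^^^^
    return _wrapfunc(a, 'argmax', axis=axis, out=out, **kwds)
    return bound(*args, **kwds)
ValueError: attempt to get argmax of an empty sequence
```

```bash
python3 - <<'E'
from h import *
t=cv2.imread("pics/top0.png");s=cv2.imread("pics/scene0.png")
hs=lambda i:cv2.cvtColor(i,cv2.COLOR_BGR2HSV)
T,S=hs(t),hs(s); deg=np.degrees
def redness(im): im=im.astype(int);return im[...,2]-np.maximum(im[...,0],im[...,1])
def show(*a): print(*[np.round(x,4) if not isinstance(x,str) else x for x in a])
def do(n,m,b,z,name):
    try: c,st,l=cen(m,*b); show(name,c,st,onz(n,*c,z)); return c,l
    except ValueError: print(name,"none")
R=redness(t); do("top",R>25,(368,258,26,24),.091,"zero")
do("scene",redness(s)>25,(258,255,30,30),.202,"ring")
r=do("top",(T[...,2]>115)&(T[...,1]<60),(148,270,30,30),.046,"headtop")
r=do("scene",(S[...,2]>150)&(S[...,1]<60),(500,335,40,35),.046,"headsc")
def bl(im,x,y,w,h):
    i=im.astype(int)[y:y+h,x:x+w];b=np.maximum(i[...,0]-np.maximum(i[...,1],i[...,2])-25,0);k=(b>15).astype(np.uint8)
    return [(c+[x,y]).round(1) for c,q in zip(*(lambda r:(r[3][1:],r[2][1:]))(cv2.connectedComponentsWithStats(k)))]
for c in bl(t,185,262,50,30): show("sad",c,onz("top",*c,.04))
do("top",T[...,2]<75,(187,268,42,22),.049,"handle")
do("top",T[...,2]<70,(235,148,28,30),.01,"foot")
do("scene",S[...,2]<80,(280,410,50,48),.005,"footsc")
Y=(t[...,2].astype(int)-t[...,0]); do("top",Y>40,(308,198,20,16),.30,"fitting")
show("edges",onz("top",300,128,0),onz("top",510,250,0))
# predicted knob bar axis/pointer via bright pixels on knob
k=T[250:270,373:392,2];print(k)
E
```

```text
zero [380.4286 269.2857] [380 268   2   4   7] [ 0.4451 -0.3049  0.091 ]
ring [274.9333 268.6   ] [269 267  12   4  15] [ 0.6283 -0.0695  0.202 ]
headtop [161.9132 286.9325] [151 278  22  19 311] [0.3644 0.4481 0.046 ]
headsc [521.0977 351.0195] [505 339  35  26 563] [0.3623 0.4469 0.046 ]
sad [221.5 271. ] [0.4253 0.2456 0.04  ]
sad [191.3 277.3] [0.4005 0.3498 0.04  ]
sad [222.5 277. ] [0.4044 0.2412 0.04  ]
sad [192.5 283.5] [0.379  0.3446 0.04  ]
handle [205.8548 277.4032] [188 272  38  12 124] [0.4015 0.2972 0.049 ]
foot [248.5296 161.2613] [237 148  23  27 287] [0.8293 0.1705 0.01  ]
footsc [302.4062 431.0758] [287 410  37  39 778] [0.8152 0.1609 0.005 ]
fitting [316.5625 205.4375] [315 203   4   6  16] [ 0.6232 -0.0746  0.3   ]
edges [ 0.9644 -0.014   0.    ] [ 0.5315 -0.7975  0.    ]
[[148 151 149 141 154 156 156 155 155 156 156 155 157 154 155 156 153 148
  151]
 [134 154 155 157 155 156 155 144 124 125 129 144 155 156 155 157 156 154
  148]
 [133 138 155 155 155 142 116 102  76  76  85 104 123 140 156 157 154 157
  153]
 [148 146 157 146 116 100  60  62  60  54  59  61  64 
[... 623 characters left out ...]
  51  57  51  51  52  54  57  55  53  91 137
  153]
 [157 149 118  60  60  58  58  59  56  58  60  57  53  61  57  57 103 146
  156]
 [155 156 140  88  53  63  58  58  60  65  58  56  61  59  56  80 125 156
  155]
 [155 156 150 123  61  59  62  60  65  61  58  60  59  57  78 120 148 155
  155]
 [157 158 158 145 117  86  59  62  62  61  61  61  59  94 132 148 155 151
  152]
 [138 139 157 156 150 136 117 101  88  64  69  91 113 139 156 155 155 150
  148]
 [128 142 156 155 157 153 144 131 137 125 129 134 148 156 153 154 157 153
  149]
 [140 149 155 145 133 158 150 145 153 155 154 157 156 158 147 140 154 153
  157]
 [155 152 151 132 128 155 155 150 145 156 152 153 155 155 141 129 155 156
  154]]
```

```bash
python3 - <<'E'
import cv2,numpy as np
t=cv2.imread("pics/top0.png");s=cv2.imread("pics/scene0.png")
R=lambda im,x,y:cv2.convertScaleAbs(cv2.resize(im[y:y+45,x:x+60],(400,300),interpolation=cv2.INTER_CUBIC),alpha=1.4)
R2=lambda im,x,y,w:cv2.convertScaleAbs(cv2.resize(im[y:y+w*3//4,x:x+w],(400,300),interpolation=cv2.INTER_CUBIC),alpha=1.3)
cv2.imwrite("pics/m2.png",np.vstack([np.hstack([R2(t,215,125,60),R2(t,302,190,80)]),np.hstack([R2(s,240,300,200),R2(s,215,190,100)])]))
E
```

```text
(no output)
```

View pics/m2.png

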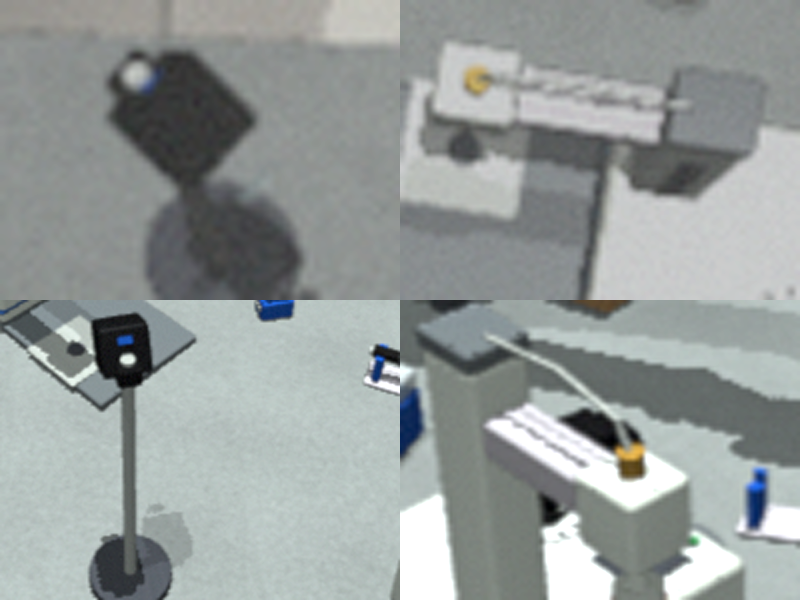

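The crops show the camera foot centred at about top (248.6,163.4) and scene (305.3,435.5). The carriage top is centred at top (317.8,206.6) with its fitting at scene (273,233.5). The tower top is centred at top (365.2,212) and scene (232.5,198.3), with the hose leaving its +y side.

```bash
python3 - <<'E'
from h import *
f=lambda n,*a:print(n,*[np.round(x,4) for x in a])
f("foot",onz("top",248.6,163.4,.005),onz("scene",305.3,435.5,.008))
f("carr",onz("top",317.8,206.6,.295),onz("scene",273,233.7,.295),)
f("tower",onz("top",365.2,212,.329),onz("scene",232.5,198.3,.329))
A=np.radians(-7);O=np.array([.5265,-.2636]);R=np.array([[np.cos(A),-np.sin(A)],[np.sin(A),np.cos(A)]])
for n,p in [("c",(.623,-.0746)),("knob",(.4797,-.308))]: f(n,R.T@(np.array(p)-O))
E
```

```text
foot [0.8226 0.1706 0.005 ] [0.8209 0.1731 0.008 ]
carr [ 0.6206 -0.0785  0.295 ] [ 0.6239 -0.0737  0.295 ]
tower [ 0.6032 -0.2158  0.329 ] [ 0.6094 -0.2103  0.329 ]
c [0.0727 0.1994]
knob [-0.041  -0.0498]
```

```bash
cat >> h.py <<'E'
from scipy.spatial.transform import Rotation
from rig import bot
def yaw(s=None):
    s=s or bot.state();x=Rotation.from_rotvec(s["tool_rot"]).as_matrix()[:,0];return np.degrees(np.arctan2(x[1],x[0]))
def plan(p0,a0,p1,a1,n):
    p0,p1=np.array(p0,float),np.array(p1,float);w=[p0+(p1-p0)*i/n for i in range(n+1)];rows=[]
    cur=p0.copy();a=a0
    for i in range(1,n+1):
        r=np.radians(a);d=w[i]-cur;e=np.array([d[0]*np.cos(r)+d[1]*np.sin(r),d[0]*np.sin(r)-d[1]*np.cos(r),-d[2]])*100
        t=-round((a0+(a1-a0)*i/n)-a,1);e=e.round(1);rows.append([float(v) for v in e]+[float(round(t,1))])
        ex,ey,ez=e/100;cur=cur+[ex*np.cos(r)+ey*np.sin(r),ex*np.sin(r)-ey*np.cos(r),-ez];a-=t
    return rows
def show(rows):
    for i in range(0,len(rows),5): print([rows[i:i+5]])
E
python3 -c "
from h import *
s=bot.state();a=yaw();print(s['t'],a)
show(plan(s['tool_pos'],a,[.480,-.308,.17],12,12))"
```

```text
0.1 -71.90396164508222
[[[-2.4, -3.0, 0.5, -7.0], [-1.9, -3.3, 0.5, -7.0], [-1.6, -3.5, 0.5, -7.0], [-1.1, -3.6, 0.5, -7.0], [-0.7, -3.8, 0.5, -7.0]]]
[[[-0.2, -3.8, 0.5, -7.0], [0.3, -3.8, 0.5, -6.9], [0.7, -3.7, 0.5, -7.0], [1.2, -3.7, 0.5, -7.0], [1.6, -3.4, 0.5, -7.0]]]
[[[2.0, -3.3, 0.5, -7.0], [2.4, -3.0, 0.5, -7.0]]]
```

Call:
move_arm(increments=[[[-2.4,-3.0,0.5,-7],[-1.9,-3.3,0.5,-7],[-1.6,-3.5,0.5,-7],[-1.1,-3.6,0.5,-7],[-0.7,-3.8,0.5,-7]]], claw=1)

```text
t: 0.6
tool_pos: [0.3319, -0.5287, 0.2058]
tool_rot: [-2.982, 0.987, 0.001]
force: [-0.3, 0.3, -0.7]
width: 0.0855
```

Call:
move_arm(increments=[[[-0.2,-3.8,0.5,-7],[0.3,-3.8,0.5,-7],[0.7,-3.7,0.5,-7],[1.2,-3.7,0.5,-7],[1.6,-3.4,0.5,-7]]])

```text
t: 1.1
tool_pos: [0.4383, -0.3708, 0.1809]
tool_rot: [-3.141, 0.044, 0.001]
force: [1.2, -1.1, -1.1]
width: 0.0851
```

Call:
move_arm(increments=[[[2.0,-3.3,0.5,-7],[2.4,-3.0,0.5,-7],[0,0,0,0],[0,0,0,0]]])

```text
t: 1.5
tool_pos: [0.4804, -0.307, 0.1709]
tool_rot: [-3.123, -0.334, 0.001]
force: [-0.8, -0.5, -0.7]
width: 0.0855
```

```bash
python3 - <<'E'
from h import *
s=bot.state();print(s['t'],s['tool_pos'],yaw(),s['q'].round(2))
t=imaging.camera("top")[:,:,::-1].copy();c=imaging.camera("scene")[:,:,::-1].copy()
cv2.imwrite("pics/k_t.png",t);cv2.imwrite("pics/k_s.png",c)
print(proj("scene",[.48,-.308,.115]))
R2=lambda im,x,y,w:cv2.convertScaleAbs(cv2.resize(im[y:y+w*3//4,x:x+w],(400,300),interpolation=cv2.INTER_CUBIC),alpha=1.3)
u,v=proj("scene",[.48,-.308,.115]).astype(int);
cv2.imwrite("pics/m3.png",np.hstack([R2(t,350,230,60),R2(c,u-40,v-30,80)]))
E
```

```text
1.5 [ 0.48041949 -0.30696163  0.17093014] 12.209069724577272 [ 0.75  0.5  -0.36  2.    0.27  0.69  0.44]
[248.34639619 235.16964914]
```

View pics/m3.png

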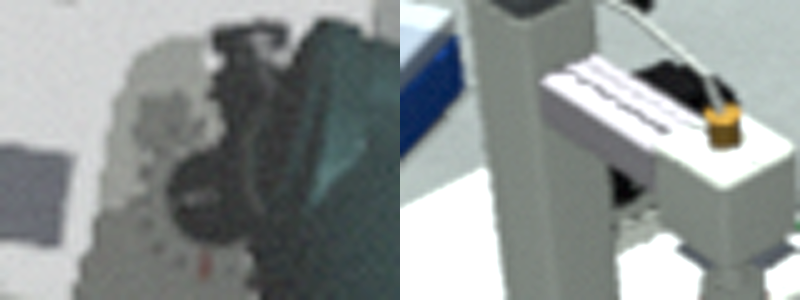

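The gripper hangs over the knob (skirt at crop (205,200)) and the red zero mark is still visible at (205,262). I'll lower it and grip the bar.

Call:
move_arm(increments=[[[0,0.1,2.5,0],[0,0,2.5,0],[0,0,1.6,0],[0,0,0,0]]])

```text
t: 2.0
tool_pos: [0.4776, -0.3101, 0.1032]
tool_rot: [-3.123, -0.326, 0.007]
force: [-1.2, 0.3, 0.7]
width: 0.0856
```

Call:
move_arm(increments=[[[0,0,0,0],[0,0,0,0],[0,0,0,0],[0,0,0,0],[0,0,0,0]]], claw=0, newtons=30)

```text
t: 2.5
tool_pos: [0.4801, -0.3094, 0.1059]
tool_rot: [3.124, 0.331, -0.001]
force: [-4.0, -2.7, 11.8]
width: 0.0126
```

```bash
python3 -c "
from h import *
s=bot.state();print(s['t'],s['tool_pos'],yaw(),s['width'],s['force'],s['torque'])"
```

```text
2.5 [ 0.48011145 -0.30938614  0.10586936] 12.080608213703536 0.012562091673181503 [-4.02760828 -2.65576435 11.82748986] [-0.21009963  0.292899   -0.1777743 ]
```

Call:
move_arm(increments=[[[0,0,-0.3,0],[0,0,0,-5],[0,0,0,-7],[0,0,0,-7],[0,0,0,-7]]])

```text
t: 3.0
tool_pos: [0.4801, -0.3093, 0.1062]
tool_rot: [-2.966, -1.032, -0.001]
force: [3.8, -2.6, -18.9]
width: 0.0123
```

Call:
move_arm(increments=[[[0,0,0,-7],[0,0,0,-7],[0,0,0,-7],[0,0,0,-7],[0,0,0,-7]]])

```text
t: 3.5
tool_pos: [0.4802, -0.3093, 0.1062]
tool_rot: [-2.519, -1.876, -0.002]
force: [3.6, -1.7, -18.3]
width: 0.0121
```

Call:
move_arm(increments=[[[0,0,0,-7],[0,0,0,-3],[0,0,0,0]]])

```text
t: 3.8
tool_pos: [0.4802, -0.3092, 0.1062]
tool_rot: [-2.351, -2.082, -0.003]
force: [5.7, -2.5, -21.7]
width: 0.0126
```

```bash
python3 -c "
from h import *
s=bot.state();print(s['t'],s['tool_pos'],yaw(),s['width'],s['force'],s['torque'])"
```

```text
3.8 [ 0.48015979 -0.30924966  0.10624677] 83.07789401818498 0.012632567376442385 [  5.70742976  -2.52856913 -21.69399257] [-0.53449452 -1.13398246  0.08081313]
```

Call:
move_arm(increments=[[[0,0,0.2,0],[0,0,0,0],[0,0,0,0],[0,0,0,0],[0,0,0,0]]], claw=1)

```text
t: 4.3
tool_pos: [0.4807, -0.309, 0.1069]
tool_rot: [2.35, 2.083, -0.0]
force: [0.9, 0.4, 0.2]
width: 0.083
```

Call:
move_arm(increments=[[[0,0,-2,0],[0,0,-4,0],[0,0,-4,0],[0,0,0,0]]])

```text
t: 4.7
tool_pos: [0.4844, -0.3099, 0.2118]
tool_rot: [2.344, 2.077, 0.006]
force: [0.6, 0.3, 0.6]
width: 0.0854
```

```bash
python3 -c "
from h import *
s=bot.state();a=yaw();print(s['t'],s['tool_pos'],a,s['q'].round(2),s['width'])
m=np.array([.48,.0,.26]);show(plan(s['tool_pos'],a,m,48,8));print()
# grip at x=-33mm
g=np.array([.402,.296])-.033*np.array([np.cos(np.radians(104)),np.sin(np.radians(104))]);print(g)
show(plan(m,48,[*g,.15],14,8))"
```

```text
4.7 [ 0.48440851 -0.30986982  0.2118246 ] 83.09195503219009 [ 1.04  0.53 -0.77  1.95  0.49  0.84  1.46] 0.08538991223056644
[[[3.8, -0.5, -0.6, 4.4], [3.8, -0.8, -0.6, 4.4], [3.7, -1.1, -0.6, 4.4], [3.7, -1.4, -0.6, 4.3], [3.5, -1.7, -0.6, 4.4]]]
[[[3.3, -1.9, -0.6, 4.4], [3.2, -2.2, -0.6, 4.4], [3.1, -2.4, -0.6, 4.4]]]

[0.40998342 0.26398024]
[[[1.9, -2.9, 1.4, 4.2], [1.6, -2.9, 1.3, 4.3], [1.4, -3.1, 1.4, 4.2], [1.2, -3.2, 1.4, 4.3], [1.0, -3.3, 1.4, 4.2]]]
[[[0.7, -3.4, 1.3, 4.3], [0.4, -3.4, 1.4, 4.2], [0.2, -3.4, 1.4, 4.3]]]
```

Call:
move_arm(increments=[[[3.8,-0.5,-0.6,4.4],[3.8,-0.8,-0.6,4.4],[3.7,-1.1,-0.6,4.4],[3.7,-1.4,-0.6,4.3],[3.5,-1.7,-0.6,4.4]]])

```text
t: 5.2
tool_pos: [0.477, -0.1133, 0.2363]
tool_rot: [-2.707, -1.594, 0.001]
force: [0.9, 0.7, 0.5]
width: 0.0853
```

Call:
move_arm(increments=[[[3.3,-1.9,-0.6,4.4],[3.2,-2.2,-0.6,4.4],[3.1,-2.4,-0.6,4.4],[1.9,-2.9,1.4,4.2],[1.6,-2.9,1.3,4.3]]])

```text
t: 5.7
tool_pos: [0.4583, 0.0685, 0.2273]
tool_rot: [2.958, 1.057, 0.002]
force: [-0.3, -1.0, 0.1]
width: 0.0851
```

Call:
move_arm(increments=[[[1.4,-3.1,1.4,4.2],[1.2,-3.2,1.4,4.3],[1.0,-3.3,1.4,4.2],[0.7,-3.4,1.3,4.3],[0.4,-3.4,1.4,4.2]]])

```text
t: 6.2
tool_pos: [0.4134, 0.2337, 0.1575]
tool_rot: [3.102, 0.495, -0.0]
force: [2.0, -0.3, -0.6]
width: 0.0854
```

Call:
move_arm(increments=[[[0.2,-3.7,1.4,4.3],[0,0,0,0],[0,0,0,0]]])

```text
t: 6.5
tool_pos: [0.4032, 0.2692, 0.1438]
tool_rot: [3.117, 0.389, -0.002]
force: [0.1, -0.8, 0.4]
width: 0.0855
```

```bash
python3 - <<'E'
from h import *
s=bot.state();print(s['t'],s['tool_pos'],yaw(),s['q'].round(2))
t=imaging.camera("top")[:,:,::-1].copy();c=imaging.camera("scene")[:,:,::-1].copy()
cv2.imwrite("pics/r_t.png",t);cv2.imwrite("pics/r_s.png",c)
R2=lambda im,x,y,w:cv2.convertScaleAbs(cv2.resize(im[y:y+w*3//4,x:x+w],(400,300),interpolation=cv2.INTER_CUBIC),alpha=1.3)
cv2.imwrite("pics/m4.png",np.hstack([R2(t,360,245,40),R2(c,400,260,150)]))
E
```

```text
6.5 [0.40324232 0.26918868 0.14375724] 14.218416395043526 [-0.31  0.47 -0.49  2.2   0.41  0.56 -0.85]
```

View pics/m4.png

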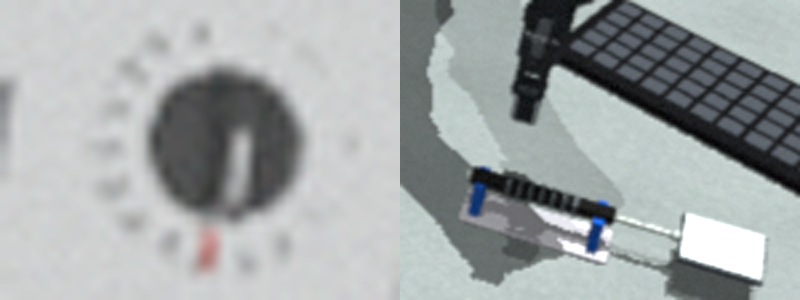

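The knob pointer now runs from crop (245,130) to (235,205), 7.6° left of straight down. That matches the sampler's −x direction (8.5°) and points at the red mark at (208,250), so the knob is at zero. The jaws are above the handle and I'm descending.

Call:
move_arm(increments=[[[0.5,0.4,3,0],[0,0,3,0],[0,0,3,0],[0,0,2,0],[0,0,0,0]]])

```text
t: 7.1
tool_pos: [0.4098, 0.2629, 0.0326]
tool_rot: [3.115, 0.378, -0.005]
force: [-0.4, -0.3, 0.0]
width: 0.0855
```

```bash
python3 - <<'E'
from h import *
s=bot.state();print(s['t'],s['tool_pos'],yaw(),s['force'])
c=imaging.camera("scene")[:,:,::-1].copy()
cv2.imwrite("pics/r2.png",cv2.convertScaleAbs(cv2.resize(c[300:375,410:510],(800,600),interpolation=cv2.INTER_CUBIC),alpha=1.4))
E
```

```text
7.1 [0.40981288 0.26290418 0.03260579] 13.848422897115876 [-0.37226847 -0.27645742  0.03443182]
```

View pics/r2.png

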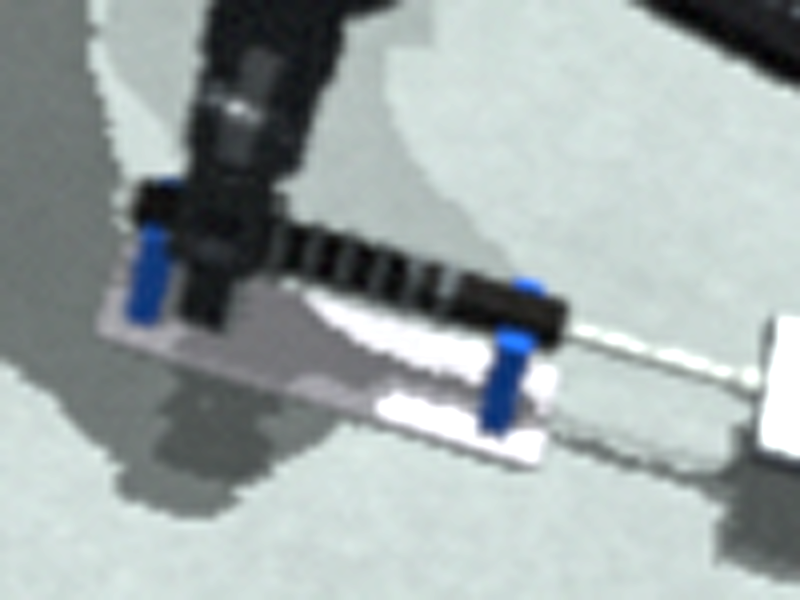

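The near finger (crop (205,290)) stands just inside the rear saddle at (150,280). I'll shift 4 mm towards the head, lower and grip.

Call:
move_arm(increments=[[[0,-0.4,0,0],[0,0,0.9,0],[0,0,0,0]]])

```text
t: 7.45
tool_pos: [0.4095, 0.2697, 0.0255]
tool_rot: [-3.118, -0.383, -0.001]
force: [0.7, -0.6, -0.5]
width: 0.0855
```

Call:
move_arm(increments=[[[0,0,0,0],[0,0,0,0],[0,0,0,0],[0,0,0,0],[0,0,0,0]]], claw=0, newtons=60)

```text
t: 7.95
tool_pos: [0.4093, 0.2695, 0.0255]
tool_rot: [3.118, 0.383, 0.0]
force: [-1.9, -1.4, 18.6]
width: 0.013
```

Call:
move_arm(increments=[[[0,0,0,0],[0,0,-1,0],[0,0,-2,0],[0,0,-2,0],[0,0,-2,0]]])

```text
t: 8.45
tool_pos: [0.4089, 0.2691, 0.0963]
tool_rot: [3.118, 0.383, -0.001]
force: [0.4, 0.5, -1.0]
width: 0.0124
```

```bash
python3 -c "
from h import *
s=bot.state();a=yaw();print(s['t'],s['tool_pos'],a,s['width'],s['force'],s['torque'])"
```

```text
8.45 [0.40886334 0.26910633 0.09628693] 14.001289833154408 0.01241040230538494 [ 0.44887223  0.47006573 -0.96551939] [ 0.00945681 -0.06949581  0.03144627]
```

```bash
python3 -c "
from h import *
s=bot.state();a=yaw()
m=[.409,.269,.39];show(plan(s['tool_pos'],a,m,14,7));print()
show(plan(m,14,[.556,-.208,.37],83,13))"
```

```text
[[[0.0, 0.0, -4.2, 0.0], [0.0, 0.0, -4.2, 0.0], [0.0, 0.0, -4.2, 0.0], [0.0, 0.0, -4.2, 0.0], [0.0, 0.0, -4.2, 0.0]]]
[[[0.0, 0.0, -4.2, 0.0], [0.0, 0.0, -4.2, 0.0]]]

[[[0.2, 3.8, 0.2, -5.3], [-0.1, 3.9, 0.1, -5.3], [-0.5, 3.8, 0.2, -5.3], [-0.9, 3.7, 0.1, -5.3], [-1.2, 3.7, 0.2, -5.3]]]
[[[-1.5, 3.5, 0.1, -5.3], [-1.8, 3.4, 0.2, -5.4], [-2.2, 3.1, 0.1, -5.3], [-2.4, 3.0, 0.2, -5.3], [-2.7, 2.7, 0.1, -5.3]]]
[[[-3.0, 2.5, 0.2, -5.3], [-3.1, 2.2, 0.1, -5.3], [-3.4, 1.9, 0.2, -5.3]]]
```

Call:
move_arm(increments=[[[0,0,-3,0],[0,0,-4,0],[0,0,-4.5,0],[0,0,-4.5,0],[0,0,-4.5,0]]])

```text
t: 8.95
tool_pos: [0.4082, 0.2688, 0.3022]
tool_rot: [3.117, 0.384, -0.001]
force: [1.1, 0.5, -1.7]
width: 0.0128
```

Call:
move_arm(increments=[[[0,0,-4.5,0],[0,0,-3,0],[0,0,-1.4,0],[0.2,3.8,0.2,-5.3],[-0.1,3.9,0.1,-5.3]]])

```text
t: 9.45
tool_pos: [0.4314, 0.1962, 0.3872]
tool_rot: [3.066, 0.682, 0.002]
force: [1.4, 0.5, -1.0]
width: 0.013
```

Call:
move_arm(increments=[[[-0.5,3.8,0.2,-5.3],[-0.9,3.7,0.1,-5.3],[-1.2,3.7,0.2,-5.3],[-1.5,3.5,0.1,-5.3],[-1.8,3.4,0.2,-5.4]]])

```text
t: 9.95
tool_pos: [0.4881, 0.0113, 0.3784]
tool_rot: [2.83, 1.364, -0.001]
force: [0.5, -0.5, -1.3]
width: 0.0128
```

Call:
move_arm(increments=[[[-2.2,3.1,0.1,-5.3],[-2.4,3.0,0.2,-5.3],[-2.7,2.7,0.1,-5.3],[-3.0,2.5,0.2,-5.3],[-3.1,2.2,0.1,-5.3]]])

```text
t: 10.45
tool_pos: [0.5442, -0.172, 0.3712]
tool_rot: [-2.442, -1.975, 0.001]
force: [0.9, 0.3, -1.0]
width: 0.0129
```

Call:
move_arm(increments=[[[-3.4,1.9,0.2,-5.3],[0,0,0,0],[0,0,0,0],[0,0,0,0]]])

```text
t: 10.85
tool_pos: [0.5558, -0.2062, 0.3693]
tool_rot: [-2.351, -2.082, -0.0]
force: [-0.1, 0.7, -0.7]
width: 0.0128
```

```bash
python3 - <<'E'
from h import *
s=bot.state();a=yaw();print(s['t'],s['tool_pos'],a,s['q'].round(2),s['width'],s['force'],s['torque'])
c=imaging.camera("scene")[:,:,::-1].copy();cv2.imwrite("pics/w_s.png",c)
t=imaging.camera("top")[:,:,::-1].copy();cv2.imwrite("pics/w_t.png",t)
cv2.imwrite("pics/w.png",np.hstack([cv2.resize(c[60:285,160:360],(400,450),interpolation=cv2.INTER_CUBIC),cv2.resize(t[150:375,250:450],(400,450),interpolation=cv2.INTER_CUBIC)]))
E
```

```text
10.85 [ 0.55578913 -0.20624455  0.36933761] 83.07452906522336 [ 0.66  0.33 -0.5   1.74  0.17  1.12  1.56] 0.012793691891716374 [-0.09227456  0.74998628 -0.70422149] [ 0.07699191 -0.00794127 -0.01848454]
```

View pics/w.png

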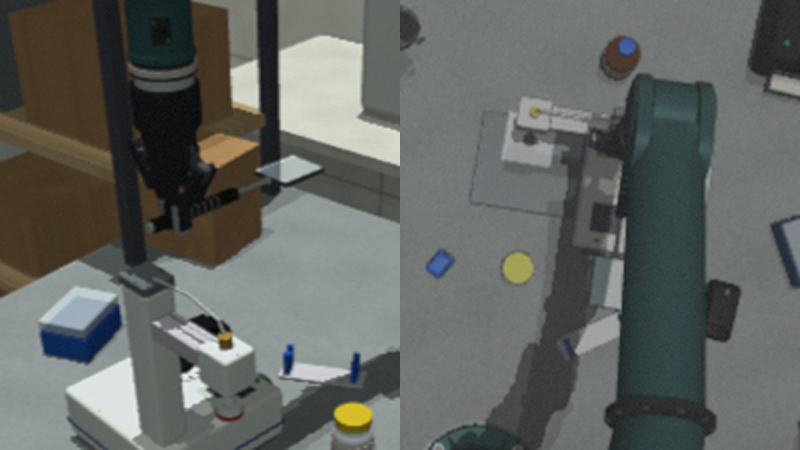

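The mirror is held level, head towards the robot, with the tail above the tower's dark cap (left crop (145,275)). The tool can only turn about its own vertical axis. So I'll pivot the handle in the jaws with a light grip by pressing its tail on the tower top until the head droops 30°.

Call:
move_arm(increments=[[[0,0,2.5,0],[0,0,1.5,0],[0,0,0.5,0],[0,0,0,0]]])

```text
t: 11.35
tool_pos: [0.5557, -0.2073, 0.3234]
tool_rot: [-2.351, -2.081, 0.002]
force: [0.3, -0.3, -1.4]
width: 0.0126
```

Call:
move_arm(increments=[[[0,0,0.3,0],[0,0,0.3,0],[0,0,0.2,0],[0,0,0,0]]], newtons=22)

```text
t: 11.75
tool_pos: [0.5562, -0.2079, 0.3162]
tool_rot: [-2.353, -2.081, 0.0]
force: [0.1, -0.9, -0.4]
width: 0.0127
```

Call:
move_arm(increments=[[[0,0,0.2,0],[0,0,0.2,0],[0,0,0.1,0],[0,0,0,0]]])

```text
t: 12.15
tool_pos: [0.5562, -0.2078, 0.311]
tool_rot: [-2.353, -2.081, 0.0]
force: [-0.5, -0.7, -2.0]
width: 0.0128
```

```bash
python3 - <<'E'
from h import *
s=bot.state();print(s['t'],s['tool_pos'],s['force'],s['torque'],s['width'])
c=imaging.camera("scene")[:,:,::-1].copy();cv2.imwrite("pics/w2.png",c)
cv2.imwrite("pics/w2c.png",cv2.resize(c[120:240,190:350],(640,480),interpolation=cv2.INTER_CUBIC))
E
```

```text
12.15 [ 0.55616408 -0.20783578  0.31104241] [-0.50440287 -0.69923878 -2.03853035] [ 0.00230243 -0.06598873  0.02097426] 0.012778261468488619
```

View pics/w2c.png

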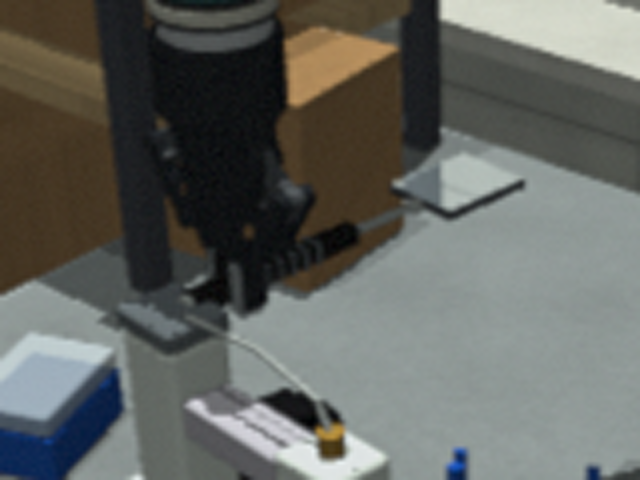

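The tail lies at the tower cap edge. The head corners are at about crop (390,187), (463,150), (525,183) and (450,217), with the centre at scene (304,166). I'll compute the tilt from that.

```bash
cat >> h.py <<'E'
def tilt(n,u,v,s=None):
    s=s or bot.state();g=s["tool_pos"]+[0,0,.019];a=np.radians(yaw(s)+90);h=np.array([np.cos(a),np.sin(a),0]);nn=np.array([-h[1],h[0],0])
    o,d=ray(n,u,v);X=o+d*(nn@(g-o))/(nn@d);r=X-g;return X.round(4),"h,z",(r@h).round(4),r[2].round(4),"droop",np.degrees(np.arctan2(-r[2],r@h)).round(1)
E
python3 - <<'E'
from h import *
print(tilt("scene",304.2,165.8))
q=[(390,187),(463,150),(525,183),(450,217)]
for c in q: print(tilt("scene",190+c[0]/4,120+c[1]/4)[0], proj("scene",[0,0,0]))
c=cv2.imread("pics/w_s.png")
print(tilt("scene",160+290/2,60+171/2,dict(tool_pos=np.array([.5558,-.2062,.3693]),tool_rot=np.array([-2.351,-2.082,0]))))
E
```

```text
(array([ 0.375 , -0.1856,  0.3293]), 'h,z', np.float64(0.1826), np.float64(-0.0008), 'droop', np.float64(0.3))
[ 0.4329 -0.1927  0.3467] [419.05757471 232.21436603]
[ 0.3692 -0.1849  0.3509] [419.05757471 232.21436603]
[ 0.3113 -0.1778  0.3074] [419.05757471 232.21436603]
[ 0.3814 -0.1864  0.3072] [419.05757471 232.21436603]
(array([ 0.3732, -0.184 ,  0.3856]), 'h,z', np.float64(0.184), np.float64(-0.0027), 'droop', np.float64(0.9))
```

Call:
move_arm(increments=[[[0,0,0.2,0],[0,0,0.2,0],[0,0,0,0],[0,0,0,0]]])

```text
t: 12.6
tool_pos: [0.5563, -0.2078, 0.3072]
tool_rot: [-2.353, -2.082, 0.0]
force: [0.1, 0.2, -1.6]
width: 0.0134
```

```bash
python3 - <<'E'
from h import *
s=bot.state();print(s['t'],s['tool_pos'],s['force'],s['torque'],s['width'])
c=imaging.camera("scene")[:,:,::-1].copy();cv2.imwrite("pics/w3.png",c)
a=cv2.imread("pics/w2.png").astype(int)
g=c[150:185,285:325].max(2);print(g[::3,::2])
E
```

```text
12.6 [ 0.55626293 -0.20782286  0.3071774 ] [ 0.13046134  0.20420327 -1.64427284] [ 0.01073234 -0.05619754  0.06624098] 0.013376045904027398
[[ 67  68  67  45  31  33  29  34  78  80  79  82  80  82  80  80  78  76
   76  76]
 [ 67  65  68  31  35  33  29  41 129 139 110  94  80  81  81  79  81  81
   81  83]
 [ 66  66  67  48  36  34  33  68 127 128 128 130 131 129 122 102  87  82
   82  83]
 [ 66  70  69  59  61  59 114 132 129 136 142 141 146 153 155 156 155 154
  145 120]
 [ 68  67  69  57  83 132 135 134 186 189 189 191 190 184 165 157 155 154
  155 153]
 [ 67  66  82 120 125 116 113 117 188 188 188 187 187 189 188 188 185 168
  153 155]
 [ 68  51  93 115 118 118 113 116 175 173 178 185 189 190 176 116  53  69
  140 158]
 [ 69  66  68  69  80  74 104 115 180 190 185 175  88  51  90 138 155 154
  155 155]
 [ 67  74  79  86  91 132 103  48  58  57  46  95 150 153 152 154 151 152
  151 151]
 [ 68  65  66 125 131 146 155 154 152 152 152 152 152 153 151 150 152 152
  150 150]
 [ 63 115 131 147 153 154 154 154 153 153 154 154 153 155 152 155 154 152
  153 152]
 [132 147 152 155 154 156 153 151 151 156 153 152 154 156 155 156 160 156
  156 155]]
```

```bash
python3 - <<'E'
from h import *
for z in (.329,):
  for q in [(218.7,196.3),(233.75,190.75),(246.3,198.8),(233.75,206.3)]: print(q,onz("scene",*q,z).round(4))
g=np.array([.5563,-.2078]);x=np.array([.9925,-.122])
for r in (.025,.028,.037): print(r,g+x*r, proj("scene",[*(g+x*r),.319]))
c=cv2.imread("pics/w3.png");cv2.imwrite("pics/w3c.png",cv2.resize(c[170:218,208:272],(800,600),interpolation=cv2.INTER_CUBIC))
E
```

```text
(218.7, 196.3) [ 0.6228 -0.2422  0.329 ]
(233.75, 190.75) [ 0.5823 -0.2338  0.329 ]
(246.3, 198.8) [ 0.5912 -0.1836  0.329 ]
(233.75, 206.3) [ 0.633 -0.182  0.329]
0.025 [ 0.5811125 -0.21085  ] [241.3684931  197.21388769]
0.028 [ 0.58409  -0.211216] [240.3623599  197.65889836]
0.037 [ 0.5930225 -0.212314 ] [237.32537792 199.00214933]
```

View pics/w3c.png

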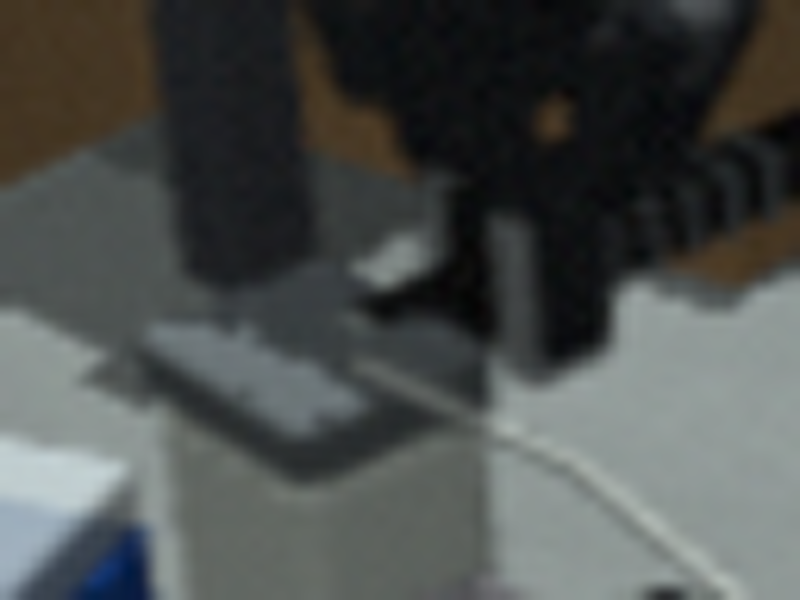

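```bash
python3 - <<'E'
from h import *
print(tri((365.2,212),(232.5,198.3)),tri((317.8,206.6),(273,233.7)))
print(tilt("scene",304,166))
E
```

```text
(array([ 0.60394678, -0.21649516,  0.32432751]), np.float64(2.1740522696169835e-06)) (array([ 0.62066294, -0.07795499,  0.29160375]), np.float64(0.0017556301381605707))
(array([ 0.3758, -0.1856,  0.329 ]), 'h,z', np.float64(0.1819), np.float64(0.0027), 'droop', np.float64(-0.9))
```

Call:
move_arm(increments=[[[0,0,0.2,0],[0,0,0.2,0],[0,0,0,0],[0,0,0,0]]])

```text
t: 13.05
tool_pos: [0.5566, -0.2078, 0.3052]
tool_rot: [2.352, 2.081, -0.0]
force: [-3.8, 0.3, 7.6]
width: 0.0131
```

```bash
python3 - <<'E'
from h import *
s=bot.state();print(s['t'],s['tool_pos'],s['force'],s['torque'],s['width'])
c=imaging.camera("scene")[:,:,::-1].copy();cv2.imwrite("pics/w4.png",c)
g=c[146:190,280:330].max(2);print(g[::3,::2])
g=c[185:205,228:250].max(2);print(g)
E
```

```text
13.05 [ 0.55657315 -0.20784187  0.30516429] [-3.79551758  0.27829237  7.62429717] [ 0.10257615  0.47128015 -0.03893214] 0.013103041977108185
[[ 69  67  67  64  67  53  30  35  30  31  61  82  82  81  81  79  78  76
   73  68  62  70  74  77  78]
 [ 66  68  65  65  67  58  34  34  32  28  60  81  81  80  82  81  82  80
   81  78  79  76  76  73  65]
 [ 68  65  67  67  66  57  29  33  33  28 121 110  94  81  81  82  81  82
   80  80  81  82  79  77  79]
 [ 67  66  66  67  68  50  35  33  30  32  92 128 128 130 130 117  95  87
   81  81  80  83  80  81  79]
 [ 66  66  66  68  66  64  60  59  57 114 132 131 128 131 129 145 153 156
  155 143 119  94  84  83  81]
 [ 69  65  67  69  68  62  60  77 130 131 129 135 164 173 160 154 157 157
  155 154 155 157 156 153 122]
 [ 66  66  69  67  69  86 133 133 131 148 187 188 189 191 189 187 183 165
  158 154 154 155 155 154 154]
 [ 65  67  67  69  82 106 129 116 112 126 186 188 189 190 189 188 187 186
  185 177 152 157 158 155 155]
 [ 68  67  68  68  36  50 101 114 112 127 187 188 189 190 190 190 175  99
   52  68 139 156 154 157 156]
 [ 69  69  70 
[... 1777 characters left out ...]
4  66  66  67  66  66  63  57
   41  36  56  70]
 [121 119  98  81  80  72  64  65  76  74  72  67  66  67  66  65  64  62
   60  59  64  68]
 [121 120 121 118 117  98  73  65  85  98  96  82  72  66  65  61  58  51
   53  80  79  68]
 [119 119 122 121 120 118  97  81  72  72  86  97  94  82  70  57  50  46
   53 103 101  80]
 [109 118 120 121 121 120 121 117  93  70  64  67  86  95  92  78  62  51
   53 105 128 115]
 [102 114 121 120 120 115 118 113 100  74  54  50  51  62  80  94  91  75
   71 116 146 155]
 [ 71  92 108 117 116  91  86  87  67  53  47  44  47  48  51  63  83  95
  110 143 163 163]
 [ 54  61  80  97  96  81  62  52  49  47  46  46  51  56  72  76  82  87
  103 138 171 170]]
```

Call:
move_arm(increments=[[[0,0,0.1,0],[0,0,0.1,0],[0,0,0.1,0],[0,0,0,0]]], newtons=20)

```text
t: 13.5
tool_pos: [0.5566, -0.2079, 0.3047]
tool_rot: [2.351, 2.079, -0.001]
force: [-9.2, 1.7, 20.0]
width: 0.0127
```

```bash
python3 - <<'E'
from h import *
s=bot.state();print(s['t'],s['tool_pos'],s['force'],s['torque'],s['width'])
E
```

```text
13.5 [ 0.55655813 -0.20789394  0.30469176] [-9.18665262  1.65114554 19.97104252] [0.30432735 1.2562546  0.01390912] 0.012739903213416295
```

Call:
move_arm(increments=[[[0,0,0.1,0],[0,0,0.1,0],[0,0,0.1,0],[0,0,0,0]]])

```text
t: 13.9
tool_pos: [0.5564, -0.2079, 0.3019]
tool_rot: [2.352, 2.079, -0.001]
force: [-9.6, 1.8, 20.7]
width: 0.0127
```

```bash
python3 - <<'E'
from h import *
s=bot.state();print(s['t'],s['tool_pos'],s['force'],s['torque'],s['width'],yaw(s))
c=imaging.camera("scene")[:,:,::-1].copy();cv2.imwrite("pics/w5.png",c)
# glass blob: bright region left part & right
for f in ("w2","w4","w5"):
    i=cv2.imread(f"pics/{f}.png").max(2);m=(i>175)&(i<196)
    ce,st,l=cen(m,290,150,40,60);print(f,ce,st)
E
```

```text
13.9 [ 0.55642504 -0.20792475  0.30189029] [-9.56556737  1.75414532 20.70456055] [0.21451007 1.3297945  0.03118656] 0.012738201075649276 82.96235674712871
w2 [307.22463768 164.42753623] [301 159  18  13 138]
w4 [306.74657534 167.1369863 ] [300 162  19  12 146]
w5 [302.93377483 173.82781457] [291 168  27  12 151]
```

It is pivoting at a steady 20 N: the glass dropped 7 px. I'll keep pressing in small steps.

Call:
move_arm(increments=[[[0,0,0.15,0],[0,0,0.15,0],[0,0,0.15,0],[0,0,0.15,0],[0,0,0,0]]])

```text
t: 14.45
tool_pos: [0.5567, -0.2079, 0.2959]
tool_rot: [2.351, 2.079, -0.001]
force: [-9.8, 2.0, 20.8]
width: 0.0126
```

```bash
python3 - <<'E'
from h import *
s=bot.state();print(s['t'],s['tool_pos'],s['force'],s['torque'],s['width'],yaw(s))
c=imaging.camera("scene")[:,:,::-1].copy();cv2.imwrite("pics/w6.png",c)
i=c.max(2);g=i[165:225,275:325];print(g[::3,::2])
E
```

```text
14.45 [ 0.55672446 -0.20792018  0.29589314] [-9.84371078  1.99407802 20.78950636] [0.28047004 1.25489774 0.05089017] 0.012600239274332228 82.9688008687102
[[ 68  67  67  65  70  67  70  68 120 134 130 138 155 156 159 158 158 156
  155 156 157 157 154 155 155]
 [ 67  67  66  67  70  68  70  69 126 153 156 155 157 156 154 153 155 154
  157 157 158 157 158 157 157]
 [ 69  65  69  69  68  68  67  69 133 153 153 151 151 152 151 151 152 152
  153 154 152 153 153 154 156]
 [ 66  67  68  70  71  66  68  67 115 130 146 150 151 152 150 149 148 152
  150 151 153 153 150 153 154]
 [ 65  68  69  67  69  65  68  68 124 130 146 153 154 154 151 150 152 153
  154 151 151 151 151 151 153]
 [ 67  68  68  69  66  62 114 132 147 154 155 153 152 153 154 154 155 154
  154 154 154 154 153 154 153]
 [ 68  69  68  73 114 135 147 163 169 175 182 194 205 183 185 186 171 158
  156 157 156 158 158 156 155]
 [ 68  59 113 133 147 150  82  51 130 175 181 182 182 184 185 186 187 186
  170 159 157 158 157 158 155]
 [ 14  49 128 138 111 105  86  79  74  79  59 134 179 186 187 187 186 167
  157 151 128  92 138 158 154]

[... 455 characters left out ...]
52 155 153 152 153 151 151 152 155 155
  154 155 157 156 154 154 154]
 [153 153 155 156 155 154 155 153 152 156 154 154 151 153 152 156 153 153
  156 156 155 153 156 154 156]
 [154 156 155 154 153 153 155 155 154 155 154 154 153 152 152 151 151 152
  154 153 154 152 154 153 153]
 [153 152 153 154 155 153 155 154 154 154 155 156 152 152 152 151 149 152
  152 153 154 153 154 154 153]
 [152 152 151 152 155 152 152 154 152 153 154 154 155 152 152 150 148 151
  153 154 154 152 151 152 153]
 [153 152 155 153 153 156 153 153 155 154 155 154 153 152 151 152 151 152
  150 151 151 153 154 151 152]
 [152 154 157 155 152 153 154 153 151 155 153 155 155 154 157 153 156 152
  154 154 152 153 153 155 151]]
```

```bash
python3 -c "
from h import *
print(tilt('scene',303,187)); print(tilt('scene',303,173,dict(tool_pos=np.array([.5564,-.2079,.3019]),tool_rot=bot.state()['tool_rot'])))"
```

```text
(array([ 0.3801, -0.1861,  0.269 ]), 'h,z', np.float64(0.1779), np.float64(-0.0459), 'droop', np.float64(14.5))
(array([ 0.3796, -0.1861,  0.3102]), 'h,z', np.float64(0.1781), np.float64(-0.0107), 'droop', np.float64(3.4))
```

Call:
move_arm(increments=[[[0,0,0.15,0],[0,0,0.15,0],[0,0,0.1,0],[0,0,0,0]]])

```text
t: 14.9
tool_pos: [0.5572, -0.208, 0.2927]
tool_rot: [2.35, 2.078, 0.0]
force: [-10.3, 1.7, 23.3]
width: 0.0133
```

```bash
python3 - <<'E'
from h import *
s=bot.state();print(s['t'],s['tool_pos'],s['force'],s['width'])
c=imaging.camera("scene")[:,:,::-1].copy();cv2.imwrite("pics/w7.png",c)
i=c.max(2);g=i[180:220,275:325];print(g[::2,::2])
E
```

```text
14.9 [ 0.55718755 -0.20798042  0.29270305] [-10.31834522   1.71354175  23.26517828] 0.013292110581456693
[[ 67  68  69  67  67  62 115 130 147 153 155 153 152 155 154 155 153 153
  154 154 154 154 154 153 155]
 [ 68  68  68  64  78 131 135 152 154 153 154 153 152 152 153 155 154 154
  155 156 156 157 155 154 156]
 [ 70  71  66 115 129 136 153 151 152 153 155 153 153 152 155 154 153 155
  158 157 159 157 156 156 157]
 [ 67  58 112 135 146 150 152 153 153 150 150 150 150 153 151 154 152 155
  156 157 158 158 158 159 157]
 [ 75 125 134 146 147 147 150 150 150 151 150 149 148 151 152 153 153 155
  159 156 157 156 155 158 157]
 [132 145 150 150 149 128 139 186 202 198 185 193 200 202 179 163 153 153
  157 157 157 155 155 157 154]
 [ 79 127 148 149 151 122  47  56 132 174 180 175 163 172 181 182 174 158
  155 157 154 154 154 155 154]
 [  9   5  77  91  91  90  87  73  80  75 151 180 182 176 165 174 168 174
  159 157 157 153 154 154 151]
 [ 11  10  89 106 102 104 117 116  88  90  47  60 151 175 174 163 149 149
  153 155 151 145 154 154 153]
 [ 76  89 153 156 154 154 154 153 151 154 150 105 
[... 405 characters left out ...]
54 154 153 153 151 153 151 153 153 154
  156 156 157 153 156 154 155]
 [154 154 154 153 155 154 154 154 153 156 155 156 155 155 152 154 154 154
  154 156 154 153 154 154 156]
 [154 157 153 150 151 154 155 154 155 155 154 154 154 152 153 151 150 153
  152 153 153 154 153 154 152]
 [154 151 152 153 154 154 152 154 157 154 153 154 153 154 154 153 150 151
  152 155 152 152 154 154 154]
 [152 152 152 152 153 154 153 151 152 153 153 152 150 152 151 151 150 152
  153 153 153 151 153 153 154]
 [153 153 153 155 154 153 151 154 153 153 155 154 156 151 151 150 148 151
  154 154 153 152 152 153 153]
 [154 152 154 154 155 154 152 154 155 153 157 155 153 154 154 154 150 151
  152 153 150 152 153 151 152]]
```

Call:
move_arm(increments=[[[0,0,0.15,0],[0,0,0.15,0],[0,0,0.1,0],[0,0,0,0]]])

```text
t: 15.35
tool_pos: [0.5579, -0.2081, 0.2894]
tool_rot: [2.349, 2.077, 0.002]
force: [-9.8, 0.9, 24.8]
width: 0.0128
```

```bash
python3 - <<'E'
from h import *
s0=dict(tool_pos=np.array([.5572,-.208,.2927]),tool_rot=bot.state()['tool_rot']);print(tilt("scene",302,194.3,s0))
s=bot.state();print(s['t'],s['tool_pos'],s['force'],s['width'])
c=imaging.camera("scene")[:,:,::-1].copy();cv2.imwrite("pics/w8.png",c)
i=c.max(2);g=i[188:220,271:325];print(g[::2,::2])
E
```

```text
(array([ 0.3841, -0.1866,  0.2483]), 'h,z', np.float64(0.1744), np.float64(-0.0634), 'droop', np.float64(20.0))
15.35 [ 0.55793839 -0.20808636  0.28935907] [-9.7708061   0.94402608 24.7876701 ] 0.012847192381495513
[[ 68  68  74 125 134 148 148 148 149 149 150 149 150 150 149 150 152 155
  153 154 157 157 157 156 155 158 155]
 [ 60 112 131 146 150 151 148 147 146 147 147 149 150 148 151 150 155 154
  152 152 158 157 157 157 156 156 154]
 [133 153 148 148 149 148 150 148 148 149 148 147 150 149 149 149 148 150
  152 153 156 156 154 154 154 155 154]
 [157 153 151 151 150 150 148 148 148 147 146 147 147 150 150 149 147 150
  150 152 154 154 155 153 151 152 151]
 [ 58  83 113 146 153 151 145 118 190 193 184 171 164 162 156 151 149 149
  149 152 154 154 153 153 154 152 152]
 [ 17   6   8  38 136 149 127  53  54 166 224 230 228 228 229 222 175 154
  153 153 153 156 154 156 153 151 153]
 [ 11   9   8  29  81  79  76  75  72  75  80 168 226 229 228 228 229 222
  175 156 151 153 155 154 154 152 154]
 [ 92  83  80 110 154 154 154 156 151  99  97  48  63 167 226 227 229 230
  230 223 165 155 15
[... 223 characters left out ...]
 134 155 155 154 155]
 [154 154 154 154 155 155 154 153 155 155 154 156 154 157 155 152 154 155
  152 154 157 155 157 152 154 156 156]
 [153 153 153 155 155 153 152 153 155 155 155 155 155 154 155 152 154 150
  150 153 153 153 153 152 154 153 154]
 [151 150 153 152 152 153 155 152 152 153 159 154 153 154 153 152 154 153
  150 151 151 153 152 153 154 154 154]
 [152 152 151 152 153 154 153 155 153 151 152 154 153 153 149 150 152 152
  150 153 153 151 152 152 153 156 154]
 [153 153 152 152 152 154 154 151 153 156 154 154 154 153 155 151 153 149
  147 152 153 155 152 151 153 153 153]
 [153 155 154 152 154 153 153 154 152 154 155 154 155 153 154 154 152 153
  150 151 152 153 149 152 151 151 151]]
```

Call:
move_arm(increments=[[[0,0,0.15,0],[0,0,0.1,0],[0,0,0,0]]])

```text
t: 15.7
tool_pos: [0.5584, -0.2081, 0.2878]
tool_rot: [2.348, 2.077, 0.003]
force: [-11.1, 1.6, 28.6]
width: 0.0131
```

```bash
python3 - <<'E'
from h import *
s0=dict(tool_pos=np.array([.5579,-.2081,.2894]),tool_rot=bot.state()['tool_rot']);print(tilt("scene",299.5,200.3,s0))
s=bot.state();print(s['t'],s['tool_pos'],s['force'],s['width'])
c=imaging.camera("scene")[:,:,::-1].copy();cv2.imwrite("pics/w9.png",c)
i=c.max(2)
for n,(a,b) in {"w8":(200,0),"w9":(200,0)}.items():
    j=cv2.imread(f"pics/{n}.png").max(2);ce,st,l=cen(j>200,275,185,50,40);print(n,ce,st)
print(i[194:216,271:325][::2,::2])
E
```

```text
(array([ 0.3936, -0.1878,  0.2335]), 'h,z', np.float64(0.1656), np.float64(-0.0749), 'droop', np.float64(24.3))
15.7 [ 0.55843609 -0.20814012  0.28777599] [-11.08273103   1.56336875  28.6424141 ] 0.013061658178839504
w8 [299.42666667 199.93333333] [289 197  21   7  75]
w9 [293.21428571 202.42857143] [288 200  11   6  14]
[[156 152 151 152 150 151 147 148 147 147 148 148 148 149 150 149 148 150
  152 151 152 155 155 153 152 154 151]
 [156 154 155 152 152 152 152 151 150 150 148 151 149 150 149 148 149 150
  151 152 155 153 154 152 153 155 152]
 [ 55  76 131 151 153 154 147 156 165 155 149 152 152 151 150 152 151 152
  152 155 153 156 155 155 152 153 151]
 [  9  12   8  73 147 146  88  67 166 224 193 164 156 156 155 151 154 153
  153 153 152 154 155 155 154 153 153]
 [ 16  10  11  65  76  75  75  65  59  89 196 219 172 152 152 153 154 154
  154 153 155 154 159 157 157 156 155]
 [127  95  82 138 154 154 133 109  92  80  56  98 206 204 160 151 148 151
  155 156 154 156 158 158 153 156 154]
 [157 160 157 154 154 156 153 155 154 152 151  90  42 106 171 141 142 144
  149 153 157 156 156 155 153 154 155]
 [155 155 153 154 153 155 154 155 155 155 155 157 136  83  59  52  42  39
   48  67  88 125 155 152 153 156 156]
 [152 155 154 156 155 152 153 153 155 153 155 155 154 156 155 152 152 149
  124  95  80 100 153 153 153 153 152]
 [151 152 153 151 153 153 153 153 153 154 158 155 153 153 153 154 155 153
  151 151 154 155 153 153 153 154 154]
 [153 152 152 151 152 152 154 154 154 153 152 153 154 154 151 152 152 152
  151 152 151 151 153 151 153 154 155]]
```

Call:
move_arm(increments=[[[0,0,0.15,0],[0,0,0.1,0],[0,0,0,0]]])

```text
t: 16.05
tool_pos: [0.5591, -0.2082, 0.2857]
tool_rot: [2.347, 2.076, 0.004]
force: [-10.8, 1.4, 30.6]
width: 0.0131
```

Call:
move_arm(increments=[[[0,0,-0.4,0],[0,0,-0.6,0],[0,0,-1,0],[0,0,-2,0],[0,0,0,0]]])

```text
t: 16.55
tool_pos: [0.558, -0.208, 0.3204]
tool_rot: [2.35, 2.079, 0.004]
force: [0.2, -0.4, -1.3]
width: 0.0129
```

```bash
python3 - <<'E'
from h import *
s=bot.state();print(s['t'],s['tool_pos'],s['force'],s['width'],yaw(s))
c=imaging.camera("scene")[:,:,::-1].copy();cv2.imwrite("pics/x1.png",c)
u,v=np.round(proj("scene",s['tool_pos']+[-.16,.02,-.07])).astype(int);print(u,v)
print(c.max(2)[v-20:v+20,u-26:u+26][::2,::2])
E
```

```text
16.55 [ 0.55795514 -0.20803977  0.32044815] [ 0.15651583 -0.39748141 -1.27855219] 0.01289337863271707 82.98848122124348
298 195
[[ 66  67  67  69  69  69  68  66  68  80 128 131 132 151 151 151 152 147
  149 151 149 152 151 151 150 152]
 [ 66  64  68  68  69  69  66  69  63  96 131 133 152 154 150 151 149 150
  151 152 152 149 151 151 151 151]
 [ 67  66  69  68  68  67  67  69  81 130 147 155 153 154 154 153 152 151
  151 152 154 154 153 154 151 154]
 [ 65  69  69  68  69  67  72 113 136 148 154 154 153 154 154 154 154 154
  154 154 154 154 155 155 154 153]
 [ 66  69  67  68  67  82 130 136 152 154 154 154 153 152 152 152 153 154
  154 155 156 154 157 157 156 154]
 [ 69  69  67  64 113 131 147 152 154 151 154 151 153 152 153 154 154 154
  154 157 157 157 158 156 154 156]
 [ 62  64  73 113 135 150 148 147 152 152 151 151 150 150 150 153 152 154
  153 156 157 157 158 156 155 156]
 [ 13  12  80 144 150 142 146 148 148 147 147 149 148 147 149 153 154 153
  153 157 156 157 155 155 155 154]
 [ 12  10  31  92 120  80  61 112 153 159 150 149 149 148 151 150 150 152
  151 156 157 155 155 153 
[... 508 characters left out ...]
38  95  69
   48  41  69 153 153 153 155 153]
 [155 157 155 154 153 154 155 154 153 155 153 151 153 154 152 153 153 154
  155 154 146 159 154 155 155 157]
 [158 158 156 153 154 154 154 155 155 155 154 155 151 154 152 153 152 154
  154 154 155 160 157 156 153 155]
 [156 154 152 156 156 155 154 155 154 152 152 154 154 152 152 151 153 152
  152 154 156 156 154 154 153 155]
 [155 153 153 153 151 153 154 153 155 154 155 154 154 154 153 152 152 154
  152 154 155 154 153 153 152 153]
 [151 154 154 152 152 153 152 153 154 155 155 152 152 155 151 153 152 150
  152 150 152 151 153 153 151 155]
 [153 151 153 152 153 155 153 153 154 152 154 154 154 153 151 153 151 151
  150 151 153 152 152 152 153 152]]
```

```bash
python3 -c "
from h import *
s=bot.state();a=yaw(s)
m=[.43,-.30,.33];show(plan(s['tool_pos'],a,m,a,5));print()
m2=[.446,-.295,.30];show(plan(m,a,m2,-38.8,16))
print(tilt('scene',297.5,195.5))"
```

```text
[[[-2.1, -2.3, -0.2, -0.0], [-2.2, -2.3, -0.2, -0.0], [-2.1, -2.3, -0.3, -0.0], [-2.1, -2.3, -0.2, -0.0], [-2.2, -2.3, -0.2, -0.0]]]

[[[0.0, 0.1, 0.2, 7.6], [0.1, 0.1, 0.2, 7.6], [0.1, 0.1, 0.2, 7.6], [0.0, 0.0, 0.2, 7.6], [0.1, 0.1, 0.1, 7.7]]]
[[[0.1, 0.0, 0.2, 7.6], [0.1, 0.1, 0.2, 7.6], [0.1, -0.0, 0.2, 7.6], [0.1, -0.0, 0.2, 7.6], [0.1, -0.0, 0.2, 7.6]]]
[[[0.1, -0.0, 0.2, 7.6], [0.1, -0.1, 0.2, 7.6], [0.1, -0.0, 0.1, 7.7], [0.1, -0.1, 0.2, 7.6], [0.1, -0.0, 0.2, 7.6]]]
[[[0.0, -0.1, 0.2, 7.6]]]
(array([ 0.4006, -0.1887,  0.2512]), 'h,z', np.float64(0.1577), np.float64(-0.0869), 'droop', np.float64(28.9))
```

Call:
move_arm(increments=[[[-1,-1.5,-0.5,0],[-2.2,-2.5,0,0],[-2.5,-2.5,-0.3,0],[-2.6,-2.5,-0.3,0],[-2.4,-2.5,0,0]]], newtons=80)

```text
t: 17.1
tool_pos: [0.4261, -0.3013, 0.3286]
tool_rot: [-2.353, -2.079, 0.002]
force: [0.3, 0.3, -1.6]
width: 0.0128
```

Call:
move_arm(increments=[[[0,0,0.2,5],[0.1,0.1,0.2,7.5],[0.1,0.1,0.2,8],[0.1,0.1,0.2,8],[0.1,0.1,0.2,8]]])

```text
t: 17.6
tool_pos: [0.4321, -0.2982, 0.3182]
tool_rot: [-2.889, -1.229, 0.003]
force: [0.4, 0.7, -1.2]
width: 0.0127
```

Call:
move_arm(increments=[[[0.1,0,0.2,8],[0.1,0,0.2,8],[0.1,0,0.2,8],[0.1,0,0.2,8],[0.1,0,0.2,8]]])

```text
t: 18.1
tool_pos: [0.4364, -0.2956, 0.3082]
tool_rot: [-3.136, -0.167, 0.005]
force: [-0.2, -0.3, -1.9]
width: 0.0127
```

Call:
move_arm(increments=[[[0.1,0,0.2,8],[0.1,0,0.2,8],[0.1,-0.1,0.2,8],[0.1,-0.1,0.2,8],[0,0,0,5.3]]])

```text
t: 18.6
tool_pos: [0.4407, -0.2938, 0.3]
tool_rot: [-3.026, 0.842, 0.006]
force: [0.1, 0.3, -0.9]
width: 0.0127
```

Call:
move_arm(increments=[[[0,0,0,8],[0,0,0,0],[0,0,0,0]]])

```text
t: 18.9
tool_pos: [0.4416, -0.294, 0.3006]
tool_rot: [-2.964, 1.041, 0.003]
force: [-0.2, -0.1, -1.3]
width: 0.0129
```

```bash
python3 - <<'E'
from h import *
s=bot.state();print(s['t'],s['tool_pos'],s['force'],s['width'],yaw(s),s['q'].round(2))
c=imaging.camera("scene")[:,:,::-1].copy();cv2.imwrite("pics/y_s.png",c)
t=imaging.camera("top")[:,:,::-1].copy();cv2.imwrite("pics/y_t.png",t)
a=np.radians(yaw(s)+90);X=s['tool_pos']+[.16*np.cos(a),.16*np.sin(a),.019-.088];u,v=proj("scene",X).astype(int);u2,v2=proj("top",X).astype(int);print(u,v,u2,v2)
cv2.imwrite("pics/y.png",np.hstack([cv2.resize(c[v-60:v+60,u-50:u+50],(400,480),interpolation=cv2.INTER_CUBIC),cv2.resize(t[v2-36:v2+36,u2-30:u2+30],(400,480),interpolation=cv2.INTER_CUBIC)]))
E
```

```text
18.9 [ 0.44162677 -0.29395737  0.30064997] [-0.24258857 -0.07203589 -1.276826  ] 0.01292093330277619 -38.684606955771244 [ 0.56  0.27 -0.07  1.97  0.02  0.91 -0.2 ]
267 226 345 235
```

View pics/y.png

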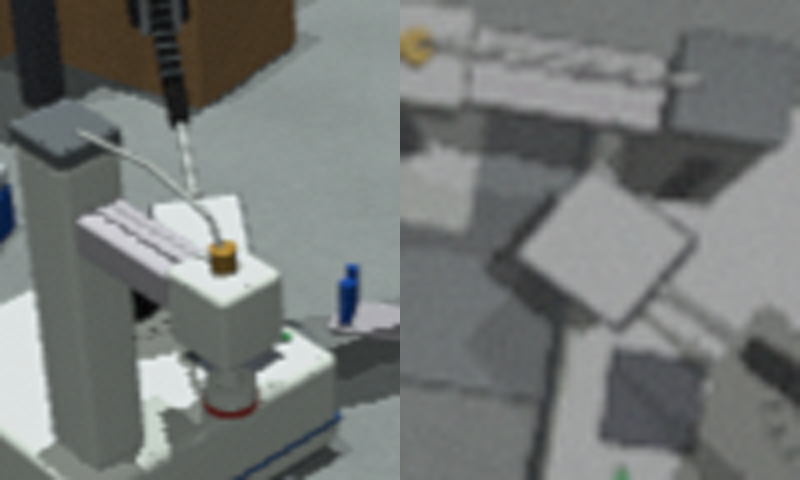

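The scene crop shows the head hanging behind the carriage. The top crop shows the glass quad at (602,172), (697,240), (618,326) and (518,248), which foreshortens to roughly 30°. I'll turn the handle side-on to the scene camera for a cleaner tilt reading.

Call:
move_arm(increments=[[[0,0,0,-5],[0,0,0,-8.5],[0,0,0,-8.5],[0,0,0,-8.5],[0,0,0,-8.5]]])

```text
t: 19.5
tool_pos: [0.4426, -0.294, 0.3012]
tool_rot: [-3.141, -0.017, 0.0]
force: [0.6, -0.4, -1.1]
width: 0.0126
```

Call:
move_arm(increments=[[[0,0,0,-8.5],[0,0,0,-8.5],[0,0,0,-8.5],[0,0,0,-8.5],[0,0,0,-5]]])

```text
t: 20.0
tool_pos: [0.4426, -0.2941, 0.3012]
tool_rot: [-2.956, -1.062, 0.0]
force: [0.0, -0.2, -1.7]
width: 0.0129
```

Call:
move_arm(increments=[[[0,0,0,0],[0,0,0,0]]])

```text
t: 20.2
tool_pos: [0.4427, -0.2941, 0.3012]
tool_rot: [-2.96, -1.051, 0.0]
force: [-0.7, -0.9, -1.5]
width: 0.0131
```

```bash
python3 - <<'E'
from h import *
s=bot.state();print(s['t'],s['tool_pos'],yaw(s))
c=imaging.camera("scene")[:,:,::-1].copy();cv2.imwrite("pics/z_s.png",c)
a=np.radians(yaw(s)+90);h=np.array([np.cos(a),np.sin(a),0])
for th in (0,30):
  t=np.radians(th);ax=h*np.cos(t)-[0,0,np.sin(t)];g=s['tool_pos']+[0,0,.019]
  print(th,[proj("scene",g+ax*r).round(1).tolist() for r in (-.037,0,.04,.093,.183)])
cv2.imwrite("pics/zc.png",cv2.resize(c[120:240,220:380],(800,600),interpolation=cv2.INTER_CUBIC))
E
```

```text
20.2 [ 0.4427407  -0.29409239  0.30123692] 39.107822773343884
0 [[242.1, 166.6], [256.1, 166.5], [271.3, 166.4], [291.4, 166.3], [325.4, 166.1]]
30 [[243.4, 160.1], [256.1, 166.5], [269.6, 173.3], [287.1, 182.0], [315.9, 196.4]]
```

View pics/zc.png

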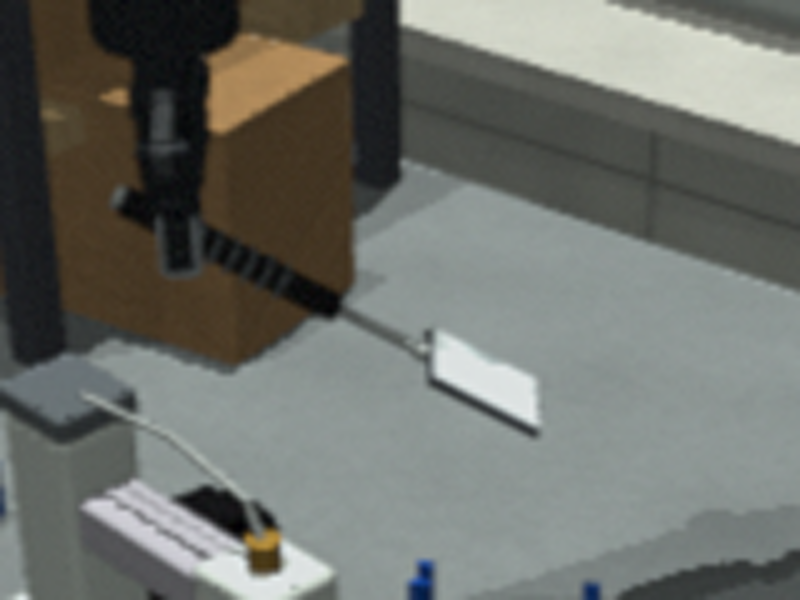

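Side-on, the handle runs from crop (125,200) to (338,303) and the glass corners are (430,330), (538,378), (540,432) and (430,375). Against the predicted 30° projection this gives 29–31°, with the lever length matching 183 mm. The tilt is good, so I'll turn back and approach along the camera bearing.

```bash
python3 - <<'E'
from h import *
a=np.radians(51.3);X=np.array([.4416,-.294,.3006])+[.1605*np.cos(a),.1605*np.sin(a),.019-.088]
print("pred",X.round(4),"seen",onz("top",346.3,236.0,X[2]).round(4),proj("top",X))
s=bot.state();y=yaw(s);h=np.array([np.cos(np.radians(51.2)),np.sin(np.radians(51.2)),0])
F=np.array([.622,-.0765,.204])-.1605*h;B=F-.11*h;print("F",F,"B",B)
show(plan(s['tool_pos'],y,B,-38.8,12));print();show(plan(B,-38.8,F,-38.8,5))
E
```

```text
pred [ 0.542  -0.1687  0.2316] seen [ 0.5415 -0.1717  0.2316] [345.34039385 235.84340932]
F [ 0.52143009 -0.20158374  0.204     ] B [ 0.45250367 -0.28731092  0.204     ]
[[[0.1, 0.0, 0.8, 6.5], [0.1, 0.0, 0.8, 6.5], [0.1, -0.0, 0.8, 6.5], [0.1, -0.0, 0.8, 6.5], [0.1, -0.1, 0.9, 6.5]]]
[[[0.1, -0.0, 0.8, 6.5], [0.0, -0.1, 0.8, 6.5], [0.1, -0.0, 0.8, 6.4], [0.1, -0.1, 0.8, 6.5], [0.0, -0.1, 0.8, 6.5]]]
[[[0.1, -0.1, 0.8, 6.5], [0.0, -0.1, 0.8, 6.5]]]

[[[0.0, -2.2, -0.0, -0.0], [0.0, -2.2, -0.0, -0.0], [-0.0, -2.2, -0.0, -0.0], [0.0, -2.2, -0.0, -0.0], [-0.0, -2.2, -0.0, -0.0]]]
```

Call:
move_arm(increments=[[[0.1,0,0,5],[0.1,0,0,8],[0.1,0,0,8],[0.1,0,0,8],[0.1,-0.1,0,8]]])

```text
t: 20.75
tool_pos: [0.4472, -0.2909, 0.3013]
tool_rot: [3.141, 0.05, -0.0]
force: [0.3, -0.5, -1.0]
width: 0.0126
```

Call:
move_arm(increments=[[[0.1,0,0,8],[0.1,-0.1,0,8],[0.1,-0.1,0,8],[0,-0.1,0,8],[0,-0.1,0,8.5]]])

```text
t: 21.25
tool_pos: [0.4514, -0.2872, 0.3013]
tool_rot: [2.964, -1.04, -0.0]
force: [-0.5, -1.2, -0.9]
width: 0.0131
```

Call:
move_arm(increments=[[[0,0,1,0],[0,0,2.5,0],[0,0,3,0],[0,0,2,0],[0,0,0,0]]])

```text
t: 21.75
tool_pos: [0.4489, -0.286, 0.213]
tool_rot: [-2.968, 1.026, 0.012]
force: [0.1, 1.0, -0.2]
width: 0.0123
```

```bash
python3 - <<'E'
from h import *
s=bot.state();print(s['t'],s['tool_pos'],yaw(s),s['force'],s['width'])
show(plan(s['tool_pos'],yaw(s),[.5214,-.2016,.204],-38.8,6))
E
```

```text
21.75 [ 0.44888949 -0.28597923  0.21298071] -38.14652695402755 [ 0.08184374  1.04458269 -0.19891975] 0.012349222833418876
[[[0.1, -1.9, 0.1, 0.1], [0.1, -1.8, 0.2, 0.1], [0.0, -1.9, 0.1, 0.1], [0.1, -1.8, 0.2, 0.1], [0.1, -1.9, 0.1, 0.1]]]
[[[0.0, -1.8, 0.2, 0.2]]]
```

Call:
move_arm(increments=[[[0.1,-1,0.1,0.1],[0.1,-2,0.2,0.1],[0,-2,0.1,0.1],[0.1,-2,0.2,0.1],[0.1,-2,0.1,0.1]]])

```text
t: 22.25
tool_pos: [0.5127, -0.2184, 0.2108]
tool_rot: [-2.964, 1.041, -0.005]
force: [1.1, -0.1, -2.0]
width: 0.013
```

Call:
move_arm(increments=[[[0,0,0,0],[0,0,0,0],[0,0,0,0]]])

```text
t: 22.55
tool_pos: [0.5104, -0.2203, 0.21]
tool_rot: [2.962, -1.044, 0.001]
force: [0.7, -0.6, 0.1]
width: 0.0122
```

```bash
python3 - <<'E'
from h import *
s=bot.state();print(s['t'],s['tool_pos'],yaw(s),s['force'],s['width'],s['tool_rot'])
show(plan(s['tool_pos'],yaw(s),[.5214,-.2016,.204],-38.8,1))
c=imaging.camera("scene")[:,:,::-1].copy();cv2.imwrite("pics/f_s.png",c)
t=imaging.camera("top")[:,:,::-1].copy();cv2.imwrite("pics/f_t.png",t)
h=np.array([np.cos(np.radians(yaw(s)+90)),np.sin(np.radians(yaw(s)+90)),0]);G=s['tool_pos']+[0,0,.019-.088]+.1605*h;print(G)
print(proj("scene",G),proj("top",G))
# diff of scene against first picture near the probe
d=cv2.absdiff(c,cv2.imread("pics/scene0.png")).max(2)
u,v=proj("scene",G).astype(int);g=c.max(2);print(g[v-22:v+22,u-28:u+28][::2,::2])
E
```

```text
22.55 [ 0.51035942 -0.22032107  0.20995193] -38.84378225391241 [ 0.68074076 -0.62603294  0.0634869 ] 0.01217835553749049 [ 2.96217364e+00 -1.04441861e+00  1.38366850e-03]
[[[-0.3, -2.2, 0.6, -0.0]]]
[ 0.61102488 -0.09531421  0.14095193]
[272.80486548 280.79195119] [321.10392061 217.34705142]
[[ 97  96  98  96 124  98  99  99  98 100  99  97 190  99  98  98  92  88
   46  68 101 100 100 101 103 106 105 100]
 [ 98  98  99  98 125 100 110 107 108 109 136 118  96  96 101 106  93  97
  100 101 100 101 101 103 106 102  98  98]
 [ 98  98  97  97 123 135 136 137 137 137 136 136 107  98  96 104  98  99
   98  98 102 104 105 104  98  99  98  99]
 [ 98  97  99  95 122 134 130 138 138 136 136 136  89 100 101  98 100 101
   91 102 107 103 100 100  99  99  99  99]
 [ 98  97  97  97  96  99  99 122 132 136 138 136  91 100 105 108 106 100
   78 108 108  98 100  98  99  97  97 100]
 [ 98  98  97  98  94  99  99  99 102 127 136 143 117  83  89  94  87  77
  143 123  95  98  98  99  99  99  99  99]
 [ 98  98  98  98  93  99  98  87 101 143 156 227 231 207 146 145 160 207
  232 164  95 100  98  98  97  
[... 1067 characters left out ...]
100 100 100  99 101  99  99 100  98 101 230 222 187 171 170 154 206 223
  223 222 227 130 121 121 122 121 123 137]
 [ 98 100 100  99  99  98  97  98 100  83 219 229 216 205 226 230 224 221
  214 211 190 115 121 120 122 121 121 122]
 [ 99  99 100  99  99  99 100  95  84  64 204 226 223 218 163 139  93  70
   63  73  92 119 121 121 121 121 121 120]
 [ 99  99  98  97  99  97  94  69  87  86  68  57  46  50 110 119 120 106
  105 117 121 121 120 121 121 121 120 123]
 [100  99  99  99  97  74  75  96 100  88  52  47  48  64 105 119 121 120
  104 121 121 121 121 121 120 119 120 122]
 [ 98  98  97  80  70  88 101  95  69  57  87  49  44  54 104 102 112 120
  101 116 121 121 119 122 121 122 120 120]]
```

Call:
move_arm(increments=[[[-0.1,-0.7,0.2,0],[-0.1,-0.8,0.2,0],[-0.1,-0.7,0.2,0],[0,0,0,0],[0,0,0,0]]])

```text
t: 23.15
tool_pos: [0.5221, -0.1999, 0.2031]
tool_rot: [2.964, -1.042, -0.001]
force: [-0.4, -0.0, -1.0]
width: 0.0128
```

```bash
python3 - <<'E'
from h import *
s=bot.state();print(s['t'],s['tool_pos'],yaw(s),s['force'],s['width'])
show(plan(s['tool_pos'],yaw(s),[.5214,-.2016,.204],-38.8,1))
c=imaging.camera("scene")[:,:,::-1].copy();cv2.imwrite("pics/g_s.png",c)
a=np.radians(yaw(s)+90);h=np.array([np.cos(a),np.sin(a),0]);ax=h*np.cos(.5236)-[0,0,.5];n=h*.5+[0,0,.866];w=np.array([-h[1],h[0],0])
G=s['tool_pos']+[0,0,.019]+ax*.183+n*.004;print("face",G)
print("pred corners",[proj("scene",G+ax*i*.033+w*j*.027).round(1).tolist() for i,j in((1,1),(1,-1),(-1,-1),(-1,1))])
i=c.astype(int);m=(c.min(2)>120)&(c.max(2)-c.min(2)<40)
print("foot plate row: bright glass"); u,v=proj("scene",G).round().astype(int);print(u,v);print(c.max(2)[v-14:v+18,u-18:u+18][::2,::2])
r=i[...,2]-np.maximum(i[...,0],i[...,1]);vv,uu=np.nonzero(r[255:305,250:300]>25);print("red",sorted(zip(uu+250,vv+255)))
E
```

```text
23.15 [ 0.52214243 -0.19991359  0.20306527] -38.73844362175501 [-0.37516001 -0.02216859 -0.96059569] 0.01284125632005348
[[[0.0, 0.2, -0.1, 0.1]]]
face [ 0.62256697 -0.0747355   0.13402927]
pred corners [[289.6, 300.1], [267.2, 303.5], [262.8, 277.8], [284.8, 274.6]]
foot plate row: bright glass
276 289
[[ 99  99 101 106 116 109  98 112 134 110 131 150 194 175  92  99  95  83]
 [103 103 104 119 125 125 113 187 171 191 232 230 229 230 110  82  71  89]
 [107 105  84 201 198 171 135 132 131 131 195 230 229 230 120  71  99  97]
 [102 100  81 186 177 168 146 145 140 133 135 212 228 230 164  97  91  56]
 [ 98  99  81 175 174 168 143 172 156 135 134 211 229 229 192  71  51  61]
 [101  98  93 167 179 169 152 141 137 134 156 224 226 229 202  51  48  60]
 [101  99  96 154 204 170 169 147 131 142 209 223 223 227 231  69  48  48]
 [ 98 100  96 122 228 198 174 178 187 222 224 223 223 224 229 114  48  50]
 [ 99  98 100  88 231 225 205 228 229 222 222 223 223 222 224 139  81 122]
 [ 99  97  83  68 220 229 228 227 228 228 222 221 222 221 222 170 122 122]
 [ 83  70  88  80 207 228 228 228 228 229 227
[... 2142 characters left out ...]
.int64(276), np.int64(279)), (np.int64(276), np.int64(280)), (np.int64(276), np.int64(281)), (np.int64(276), np.int64(282)), (np.int64(276), np.int64(283)), (np.int64(276), np.int64(284)), (np.int64(276), np.int64(285)), (np.int64(276), np.int64(286)), (np.int64(277), np.int64(268)), (np.int64(277), np.int64(269)), (np.int64(277), np.int64(280)), (np.int64(277), np.int64(281)), (np.int64(277), np.int64(282)), (np.int64(277), np.int64(283)), (np.int64(277), np.int64(284)), (np.int64(277), np.int64(285)), (np.int64(278), np.int64(268)), (np.int64(278), np.int64(269)), (np.int64(278), np.int64(282)), (np.int64(278), np.int64(283)), (np.int64(279), np.int64(268)), (np.int64(280), np.int64(267))]
```

The glass corners match the prediction, and the ring's reflection can be seen in the glass at scene (272.5,282.5). That lets me check the tilt: I'll compare it with the predicted reflected ring.

```bash
python3 - <<'E'
from h import *
from scipy.optimize import least_squares
s=bot.state();a0=np.radians(yaw(s)+90)
g=s['tool_pos']+[0,0,.019];obs=np.array([272.4,282.7])
def mir(th,az,ring):
    h=np.array([np.cos(az),np.sin(az),0]);ax=h*np.cos(th)-[0,0,np.sin(th)];n=h*np.sin(th)+[0,0,np.cos(th)]
    G=g+ax*.183+n*.004;return G,n,ring-2*((ring-G)@n)*n
for ring in ([.622,-.0765,.202],[.6205,-.078,.202],[.624,-.074,.202]):
    ring=np.array(ring)
    print(ring,[ (t,proj("scene",mir(np.radians(t),a0,ring)[2]).round(1).tolist()) for t in (27,30,33)])
    r=least_squares(lambda p:proj("scene",mir(p[0],a0+p[1],ring)[2])-obs,[.52,0.]);print(np.degrees(r.x),"face",mir(r.x[0],a0,ring)[0])
print("near rim of ring pred",[proj("scene",np.array([.622,-.0765,.202])+.0165*np.array([np.cos(b),np.sin(b),0])).round(1).tolist() for b in np.radians([0,44,90])])
E
```

```text
[ 0.622  -0.0765  0.202 ] [(27, [273.0, 283.3]), (30, [272.4, 283.6]), (33, [271.8, 283.2])]
[34.14493952 -1.77698788] face [ 0.6183918  -0.080536    0.12280215]
[ 0.6205 -0.078   0.202 ] [(27, [273.0, 282.5]), (30, [272.4, 282.8]), (33, [271.8, 282.4])]
[30.88455117 -0.39452669] face [ 0.62177686 -0.07632257  0.13170453]
[ 0.624 -0.074  0.202] [(27, [273.2, 284.6]), (30, [272.6, 284.8]), (33, [271.9, 284.4])]
[36.6373249  -2.36490323] face [ 0.61559333 -0.0840193   0.11621231]
near rim of ring pred [[269.7, 269.6], [274.8, 270.5], [279.8, 268.9]]
```

Call:
move_arm(increments=[[[0,0.3,-0.1,0],[0,0,0,0],[0,0,0,0],[0,0,0,0],[0,0,0,0]]])

```text
t: 23.7
tool_pos: [0.5202, -0.2028, 0.2043]
tool_rot: [-2.963, 1.044, -0.0]
force: [0.6, -0.9, -1.1]
width: 0.0129
```

```bash
python3 - <<'E'
from h import *
from rig import ticket
s=bot.state();a=np.radians(yaw(s)+90);h=np.array([np.cos(a),np.sin(a),0])
print(s['t'],s['tool_pos'],np.degrees(a),s['force'],s['width'],abs(s['qvel']).max())
G=s['tool_pos']+[0,0,.019]+(h*np.cos(.5236)-[0,0,.5])*.183+(h*.5+[0,0,.866])*.004;print("face",G)
# bench-camera check: where the ray lens->virtual ring meets the glass
for P in ([.621,-.0775],[.622,-.0765]):
  for t in (29,30,31):
    th=np.radians(t);n=h*np.sin(th)+[0,0,np.cos(th)];ax=h*np.cos(th)-[0,0,np.sin(th)];b=np.radians(51.2)
    Gt=s['tool_pos']+[0,0,.019]+ax*.183+n*.004
    L=np.array([P[0]+.26*np.cos(b),P[1]+.26*np.sin(b),.285]);R=np.array([*P,.202]);V=R-2*((R-Gt)@n)*n
    X=L+(V-L)*((Gt-L)@n)/((V-L)@n);print(P,t,"mm off centre along,across",((X-Gt)@ax*1e3).round(1),((X-Gt)@[-h[1],h[0],0]*1e3).round(1))
c=imaging.camera("scene")[:,:,::-1].copy();r=c.astype(int);r=r[...,2]-np.maximum(r[...,0],r[...,1])
m=(r>25);m[:273]=0;ce,st,_=cen(m,255,273,40,30);print("refl ring",ce,st)
t=imaging.camera("top")[:,:,::-1].copy();d=(cv2.absdiff(t,cv2.imread("pics/top0.png")).max(2)>40)
for n,(x,y,w,hh) in dict(rack=(155,190,32,45),stamp=(260,273,20,18),cup=(298,272,22,24),bottle=(348,165,25,27),tipbox=(432,250,42,45),mouse=(397,285,26,38),cam=(228,128,35,50)).items(): print(n,d[y:y+hh,x:x+w].sum())
E
```

```text
23.7 [ 0.52015549 -0.20281715  0.20431583] 51.19117194115027 [ 0.56239521 -0.9019814  -1.11176814] 0.012889469129466216 0.002631447133142394
face [ 0.62073373 -0.07776251  0.13527983]
[0.621, -0.0775] 29 mm off centre along,across 1.5 -0.0
[0.621, -0.0775] 30 mm off centre along,across 0.5 -0.0
[0.621, -0.0775] 31 mm off centre along,across -0.7 -0.0
[0.622, -0.0765] 29 mm off centre along,across 3.0 -0.2
[0.622, -0.0765] 30 mm off centre along,across 1.9 -0.2
[0.622, -0.0765] 31 mm off centre along,across 0.8 -0.2
refl ring [272.78181818 282.76363636] [267 278  12  11  55]
rack 0
stamp 0
cup 14
bottle 0
tipbox 0
mouse 0
cam 0
```

```bash
python3 -c "
from rig import ticket
print(ticket.hand_in())"
```

```text
the job is handed in; nothing more can be done
None
```

I turned the wash-pump knob back to the red zero mark first. I then took the mirror from the far rest and handed the job in with it held under the probe, glass up and facing the bench camera, at 23.9 s of the 64 s allowed.

The tool can only turn about its own vertical axis, so I could not tilt the mirror with the arm. Instead I loosened the grip to 20 N and pressed the tail of the handle on the top of the sampler's tower (up to about 31 N at the wrist). That swung the handle in the jaws until the head drooped about 30°, and I then tightened the grip to 80 N. The tower was touched only by the handle's tail.

**Last checks:**
- **Knob:** the pointer was within about 1.5° of the red zero mark when I looked after turning it.
- **Tilt:** measured at 29–31° in the side-on view. Individual estimates ranged from 28° to 31°.
- **Glass position:** the centre is at (0.621, −0.078, 0.135) m, within about 2 mm of the aim spot as I measured it.
- **Bearing:** the handle points along 51.2°, the measured bearing of the camera.
- **Ring in the glass:** computed to sit within 3 mm of the middle of the glass as seen from the bench camera. The ring's reflection was visible in the scene camera within about 1 px of where I predicted it.
- **Holding still:** joint speeds were near zero and the only force on the gripper was about the mirror's own weight.
- **Other things on the bench:** the rack, stamp, bottle, tip box, mouse and bench camera show no change in the top view.

One check was not clean: a few pixels changed around the specimen cup. I put that down to shadow and did not look into it further.

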